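# Latch the binder's two-sided tool case, tug-test its lid and turn the case over

## Task

This side of the binder's tool case is done with: swing the steel loop of its draw latch up over the hook of the keeper on the lid, then press the latch lever down until it lies flat against the front of the case. Before turning it, make sure that the latch holds: tug the shut lid upwards by its lip until the front of the case comes up about 15 mm off the bench with it, and set it down again. Then take the case by its handle, turn it upside down and lay it flat on the bench, lid down and parts side up, still latched, without dropping it or shifting the other things on the bench.

Things in the scene. Friction and masses are not known exactly. Their poses are not given: they have to be found in the camera images.
- case_mid (a point): Centre of the tool case, half-way up: a loose grey plastic box, 130 mm deep (own x), 200 wide (y), 80 high (z), some 0.8 kg, lying flat: base 60 mm, lid 20 mm with a clear window; its underside is the fixed clear cover of a parts tray. Own z is up through the lid, x runs from the front wall (at x = -65 mm, facing -x) to the flat back wall. Latch, handle and lid lip are all on the front wall
- front_edge (a point): Middle of the lower front edge of the case (own x -65 mm, underside); at the start it rests on the bench
- handle (a point): Middle of the carrying handle's grip: a fixed dark round bar 12 mm thick, 98 long, along the case's y, 44 mm out from the front wall, 40 mm above the underside, on arms 11 mm thick at y -42 and +42 mm. Held lightly or loosely between the fingers the bar can turn and slide; gripped hard it drags the case round. Swung up by it, the case stands by itself on its flat back wall, 174 mm below the bar
- lid_lip (a point): Middle of the lip for lifting the lid: a fixed tab of the lid, 34 mm wide (case y), 8 mm thick, standing out 28 mm from the front wall at case y -66 mm; this point is 14 mm out and 76 mm above the underside. Can be pinched across its 34 mm from above
- keeper (a point): Seat of the keeper, a steel hook 24 mm wide on the front of the lid at case y +66 mm, open to above. The loop's bar lies here, 5 mm out from the front wall and 68 mm above the underside; the hook's lip stands 9.5 to 12.5 mm out and reaches 71 mm above the underside
- lever_hinge (a point): Hinge axis of the latch lever (along the case's y): case y +66 mm, 11 mm out from the front wall, 40 mm above the underside; fixed to the case
- lever_tip (a point): Near the free end of the latch lever, on its middle: a steel plate 28 mm wide, 3 mm thick, its outer face 5 mm outside the hinge axis when flat, its end curled slightly outwards, reaching 36 mm from its hinge (this point 32 mm from it)
- loop_bar (a point): Middle of the loop's cross bar: steel wire 5 mm thick, 39 mm long along the case's y. Its side wires run 36 mm to pivots on the lever, 11 mm from the lever's hinge; the loop stretches like a spring (6.5 N per mm). At first it leans outwards, above and beyond the lever's tip, on a stop. It swings freely: pushed towards the case it goes up, over and into the hook, and stays by its weight
- lever (a joint): Latch lever, rad: 0 flat down on the front of the case, 1.57 straight out, 2.1 to 2.4 up and out as at the start (stop at 2.5). Stays where it is left. With the loop in the hook it draws tight from about 1.2 on, takes about 3 to 6 N near its end to push through, and below about 0.2 pulls itself flat
- loop (a joint): Swing of the loop on the lever, rad: 2.65 resting outwards on its stop, about 1.5 to 2 leaning in the keeper with the lever still up, about 0.05 when latched
- lid (a joint): Lid hinge along the back wall, rad: 0 shut, grows as the front of the lid rises
- tub: Bystander: closed white plastic glue tub, 84 mm across, 105 mm high; origin at the centre of its underside
- spool: Bystander: dark thread spool, 66 mm across, 84 mm high; origin at the centre of its underside
- tray: Bystander: open grey-board box tray 150 x 200 x 35 mm; origin at the centre of its underside

How it is judged:
By the outcome, as a careful person would: the job done as asked, in the order asked, and still so for the second after the job is handed in, with the robot touching nothing.
It also fails if it takes over 72 s, if anything falls off the work surface, if the arm or the gripper's body presses on something with over 40 N, if the wrist force passes 120 N, or if a joint passes its speed limit or range.

## Robot

A 6-joint arm with a two-finger parallel gripper is mounted at the origin on the work surface. World frame = base frame: x ahead of the robot, y to its left, z up, the work surface at z = 0. Lengths are in mm, angles in degrees, forces in N, time in s.
With the tool pointing down it reaches from about 325 to 750 mm from the base axis. Payload 7.6 kg.
Tool frame: the origin (TCP) lies between the finger pads; the fingertips stand 25 mm ahead of it and the grasp point (between the pads) lies 6 mm ahead of it; z points along the fingers, y is the line along which they close (so a half turn about z gives the same grasp; the last joint's range is limited). The gripper opens to 85 mm and grips with 20 to 120 N. Pads are 22 mm wide; open, the fingers measure 114 mm over their backs; the gripper's body (76 mm by 85 mm) begins 54 mm behind the grasp point. The pads swing forward as they close: fully open they stand 13 mm farther back than shut.
Start: joints at [68.451, 2.991, 80.254, -0, 96.75, -4.028], TCP at [158.037, 500.667, 256.323] pointing down, gripper open.
Joint ranges: [-166.34, 166.34], [-52.06, 124.39], [6.96, 135.62], [-60.46, 240.46], [14.63, 156.25], [-167.68, 167.68]. Speed limits (degrees/s): [147.25, 147.25, 172.46, 180, 180, 180].

## Interface

Orientations are given as [roll, pitch, yaw] about the fixed x, y, z axes, in that order (R = Rz(yaw) Ry(pitch) Rx(roll)).
In Python, from cell import r, imaging, order gives the robot as it stands.
- The arm moves only by the tool step_arm, never from a script. Its arguments are lists of equal length, an entry for each row: "slide": the shift along the tool's x, y, z in m, a list of three; "twist": the turn about the tool's z in degrees; "claw": the opening in per cent of the stroke, from 0 (shut) to 100 (fully open). A call has 1 to 8 rows; each row shifts and turns the commanded pose from where the row before left it, along the tool's axes as they then stand; what a row does not reach is not made up. A row lasts 1/8 s, in which the tool goes at most 62.5 mm and 10.7 degrees, less where a joint would pass 70% of its speed; a pose out of reach is approached as far as the arm can. A call is refused whole if a number of a shift passes 0.0625 or a number of a turn 10.7, either way. A call with a gripper value outside its range is refused whole. The fingers move at their own pace and stop on an object; "force" is the grip in N (left out, the last holds). Time passes only in rows, so rows that do not move let the fingers close. It gives the time, the measured TCP pose, the force and the opening at its end, in the units of the state.
- r.read_state(): the state, without advancing time (a new reading comes with each control period).
- imaging.read_camera(name): name is "side" or "top"; returns a dict with "image" (400x640x3 uint8, red, green, blue), "camera_matrix" (3x3 intrinsics, pixels), "k1" (the pictures are not rectified: a ray, as slopes to the right and down, at radius r is drawn at 1 + k1 r^2 times it, then the intrinsics apply), "world_from_camera" (4x4, takes a point from camera to world coordinates). Camera axes: x right, y down, z forward; pixel columns grow to the right and rows downward; lengths in mm; the calibration is good to about 2 mm. A picture is of the moment at which its call begins. There is no depth.
- order.hand_in(): hands the job in, once; it reports no verdict.
The state is a dict: "time_s": time; "qpos": joint angles; "joint_vel": joint speeds; "joint_efforts": joint torques, N m; "eef_pos": TCP position; "tool_rot": TCP orientation; "contact_force": force on the tool from outside, world axes, zero at the start; "ft_torque": the same for the moment, N m; "finger_gap": finger opening in mm.
Only numpy, scipy, OpenCV 4.12 (cv2) and the standard library are available. Lean on these libraries where they do the work, as an engineer would, in place of code of your own. Each camera call takes 0.05 s, during which the arm holds its last target. There are 200 camera calls.

## Working session

There is one attempt and no reset: what is moved stays moved. The work goes in short steps, Python scripts to look and compute and a tool call to move; the robot and the scene stay as the last step left them, time stands still between calls to the robot, and variables do not carry over. Pictures are saved under pics/ and viewed, on a budget of 10 in all, crops included, one or two more only if the job needs it, and the job is handed in when it is done.

Besides the shell and the picture viewer there is one more tool, called after "Request:" as name(argument=value, ...) on one line, values as JSON. step_arm: Moves the arm, as the interface text tells. Its arguments: {"type":"object","properties":{"slide":{"type":"array","items":{"type":"array","items":{"type":"number"}}},"twist":{"type":"array","items":{"type":"number"}},"claw":{"type":"array","items":{"type":"number"}},"force":{"type":"number"}},"required":["slide","twist","claw"]}

```bash
mkdir -p pics; ls; cat > h.py <<'E'
import numpy as np, cv2
from cell import r, imaging, order
def snap(name,fn=None):
    d=imaging.read_camera(name)
    if fn: cv2.imwrite('pics/'+fn,d['image'][:,:,::-1])
    return d
def ray(d,uv):
    K=d['camera_matrix'];T=d['world_from_camera']
    x,y=(uv[0]-K[0,2])/K[0,0],(uv[1]-K[1,2])/K[1,1]
    p=np.array([x,y]);s=p.copy()
    for _ in range(20): s=p/(1+d['k1']*(s@s))
    v=T[:3,:3]@np.array([s[0],s[1],1]);return T[:3,3],v/np.linalg.norm(v)
def onz(d,uv,z):
    o,v=ray(d,uv);return o+v*(z-o[2])/v[2]
def tri(d1,a,d2,b):
    o1,v1=ray(d1,a);o2,v2=ray(d2,b)
    t=np.linalg.lstsq(np.c_[v1,-v2],o2-o1,rcond=None)[0]
    p,q=o1+t[0]*v1,o2+t[1]*v2
    return (p+q)/2,np.linalg.norm(p-q)
def proj(d,P):
    T=np.linalg.inv(d['world_from_camera']);c=T[:3,:3]@np.asarray(P,float)+T[:3,3]
    s=c[:2]/c[2];s=s*(1+d['k1']*(s@s));K=d['camera_matrix']
    return np.array([K[0,0]*s[0]+K[0,2],K[1,1]*s[1]+K[1,2]])
E
python3 - <<'E'
from h import *
import pickle
a=snap('top','top0.png');b=snap('side','side0.png')
pickle.dump((a,b),open('s0.pkl','wb'))
for d in(a,b): print(d['world_from_camera'].round(3),d['camera_matrix'],d['k1'])
print(r.read_state())
E
```

```text
pics
[[-5.000000e-03 -9.980000e-01  6.300000e-02  4.639760e+02]
 [-1.000000e+00  5.000000e-03 -1.400000e-02  6.287700e+01]
 [ 1.400000e-02 -6.300000e-02 -9.980000e-01  1.772794e+03]
 [ 0.000000e+00  0.000000e+00  0.000000e+00  1.000000e+00]] [[501.87597895   0.         319.29653923]
 [  0.         501.87597895 193.96127101]
 [  0.           0.           1.        ]] -0.14244405454274553
[[ 7.32000e-01 -3.74000e-01  5.70000e-01 -2.36110e+02]
 [-6.81000e-01 -4.19000e-01  6.00000e-01 -7.81047e+02]
 [ 1.40000e-02 -8.27000e-01 -5.62000e-01  8.63869e+02]
 [ 0.00000e+00  0.00000e+00  0.00000e+00  1.00000e+00]] [[470.99161608   0.         313.77158708]
 [  0.         470.99161608 196.26212094]
 [  0.           0.           1.        ]] -0.1375633216633228
{'time_s': 0.1, 'qpos': array([ 6.84525136e+01,  3.02459632e+00,  8.03072625e+01, -3.15133299e-04,
        9.67509577e+01, -4.02834959e+00]), 'joint_vel': array([-0.00629887, -0.04976776, -0.09696383,  0.00627602, -0.15784381,
       -0.00796564]), 'joint_efforts': array([ 1.31708228e-03, -3.82582891e+01, -3.60983849e+01, -2.84229617e-05,
        4.70520492e-03, -4.05952494e-05]), 'eef_pos': array([157.93302943, 500.43056575, 255.54708891]), 'tool_rot': array([-1.79917366e+02, -5.50563137e-03,  1.62480822e+02]), 'contact_force': array([ 0.68106952, -0.41413068, -0.49020004]), 'ft_torque': array([ 0.04220612, -0.00860701, -0.0454202 ]), 'finger_gap': 85.3323800339646}
```

View pics/top0.png

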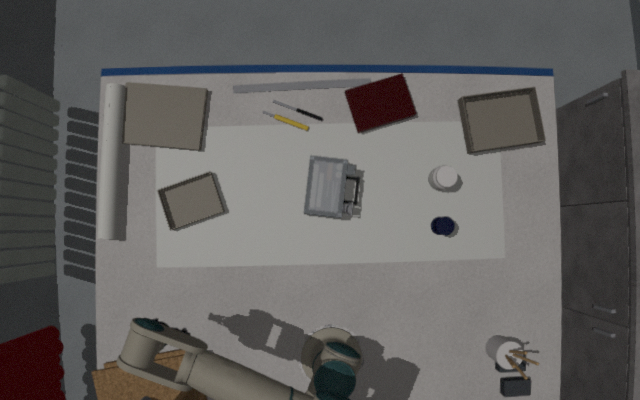

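View pics/side0.png

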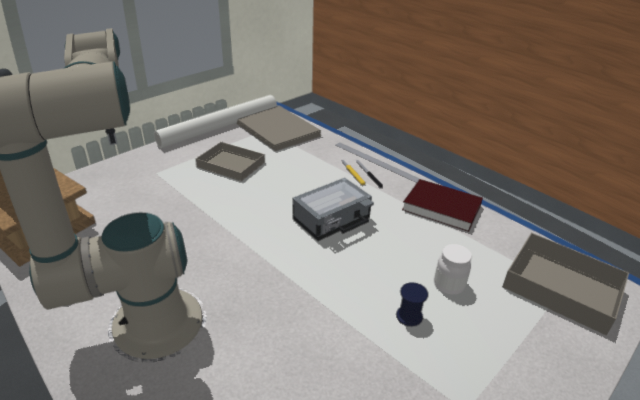

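The top view shows the case at about (330,188), front facing right (world -y). The small tray is at (193,200), the tub at (445,178) and the spool at (443,226). The side view shows the case at about (333,207). Next I'll zoom in for detail.

```bash
python3 - <<'E'
from h import *
import pickle
a,b=pickle.load(open('s0.pkl','rb'))
A=cv2.resize(a['image'][148:228,295:375],(400,400),interpolation=cv2.INTER_CUBIC)
B=cv2.resize(b['image'][172:252,285:385],(500,400),interpolation=cv2.INTER_CUBIC)
B=cv2.resize(B,(400,320)) if 0 else B[:, :400]
im=np.hstack([A,B]); im=np.clip(im.astype(float)*1.6,0,255).astype(np.uint8)
for i in range(0,400,50):
  cv2.putText(im,str(295+i//5),(i,8),0,.3,(255,0,0));cv2.putText(im,str(148+i//5),(0,i+8),0,.3,(255,0,0))
  cv2.putText(im,str(285+i//5),(400+i,8),0,.3,(255,0,0));cv2.putText(im,str(172+i//5),(400,i+8),0,.3,(255,0,0))
cv2.imwrite('pics/z0.png',im[:,:,::-1])
E
```

```text
(no output)
```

View pics/z0.png

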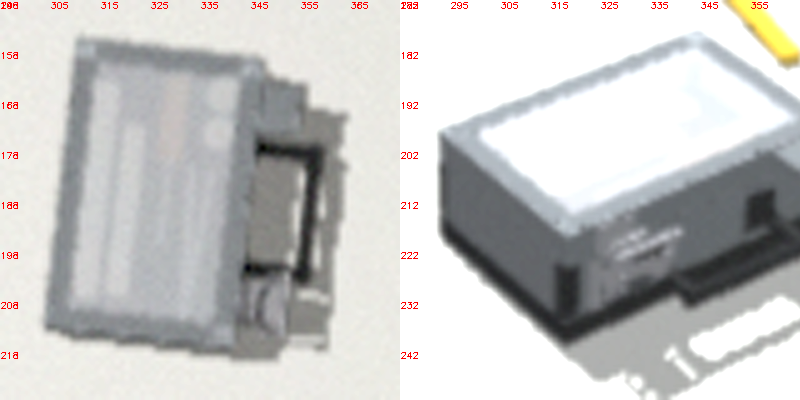

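The zoomed top view shows the lid corners at about (311,156), (346.6,159.4), (342.6,217) and (304.4,213). In the side view they are at about (293,198), (318.6,219) and (345,179). The loop leans outward beside the handle. I'll fit the pose from these corners.

```bash
cat >> h.py <<'E'
def fw(p,c):  # case pose p=(x,y,yaw deg) of centre on bench; c=case coords, z above underside
    t=np.radians(p[2]);return np.array([p[0]+c[0]*np.cos(t)-c[1]*np.sin(t),p[1]+c[0]*np.sin(t)+c[1]*np.cos(t),c[2]])
E
python3 - <<'E'
from h import *
import pickle
from scipy.optimize import least_squares
a,b=pickle.load(open('s0.pkl','rb'))
o=[(a,(65,-100,80),(311,156)),(a,(-65,-100,80),(346.6,159.4)),(a,(-65,100,80),(342.6,217)),(a,(65,100,80),(304.4,213)),
(b,(65,100,80),(293,198.4)),(b,(-65,100,80),(318.6,219)),(b,(65,-100,80),(345,179))]
for _,c,uv in o: print(c,onz(_,uv,80).round(1))
s=least_squares(lambda p:np.concatenate([proj(d,fw(p,c))-uv for d,c,uv in o]),[480,60,80],loss='soft_l1')
print(s.x,s.fun.reshape(-1,2).round(1) if len(s.fun)==14 else s.cost)
p=s.x
for n,c in dict(handle=(-109,0,40),lip=(-79,-66,76),keeper=(-70,66,68),hinge=(-76,66,40)).items():print(n,fw(p,c).round(1),proj(a,fw(p,c)).round(1),proj(b,fw(p,c)).round(1))
# lever at 2.25: tip; loop bar guess
for ang in (2.1,2.4):
  t=np.array([-76-np.sin(ang)*32,66,40-np.cos(ang)*32]);print('tip',ang,t,proj(a,fw(p,t)),proj(b,fw(p,t)))
B=cv2.resize(b['image'][202:252,300:400],(800,400),interpolation=cv2.INTER_CUBIC)
cv2.imwrite('pics/z1.png',np.clip(B[:,:,::-1]*1.3,0,255))
# bystanders: 
print([onz(a,uv,z).round() for uv,z in (((446,178),105),((443,226),84),((193,201),20),((158,190),35),((228,212),0))])
E
```

```text
(65, -100, 80) [700.9  66.4  80. ]
(-65, -100, 80) [688.9 -54.6  80. ]
(-65, 100, 80) [493.3 -39.3  80. ]
(65, 100, 80) [507.4  89.5  80. ]
(65, 100, 80) [505.6  88.6  80. ]
(-65, 100, 80) [492.4 -34.8  80. ]
(65, -100, 80) [697.7  61.4  80. ]
[597.58262848  14.59452074  83.53467169] [[-0.5 -1. ]
 [ 1.9 -0.2]
 [-0.2  0.7]
 [-0.3  0.6]
 [-0.4 -0.3]
 [ 0.6  0.9]
 [-0.  -1.6]]
handle [585.3 -93.7  40. ] [357.3 190.6] [356.1 226.4]
lip [654.3 -71.3  76. ] [351.5 169.6] [367.3 203.4]
keeper [524.1 -47.5  68. ] [344.7 208. ] [329.8 219.9]
hinge [523.4 -53.5  40. ] [345.9 208.5] [330.8 228.9]
tip 2.1 [-103.62269973   66.           56.15507535] [354.24160916 209.15425662] [337.1783238  229.27875187]
tip 2.4 [-97.61482178  66.          63.5965989 ] [352.67609779 208.89319193] [335.93564269 226.07462986]
[array([ 622., -389.,  105.]), array([ 460., -381.,   84.]), array([553., 482.,  20.]), array([591., 604.,  35.]), array([514., 361.,   0.])][ WARN:0@0.332] global loadsave.cpp:1063 imwrite_ Unsupported depth image for selected encoder is fallbacked to CV_8U.
```

View pics/z1.png

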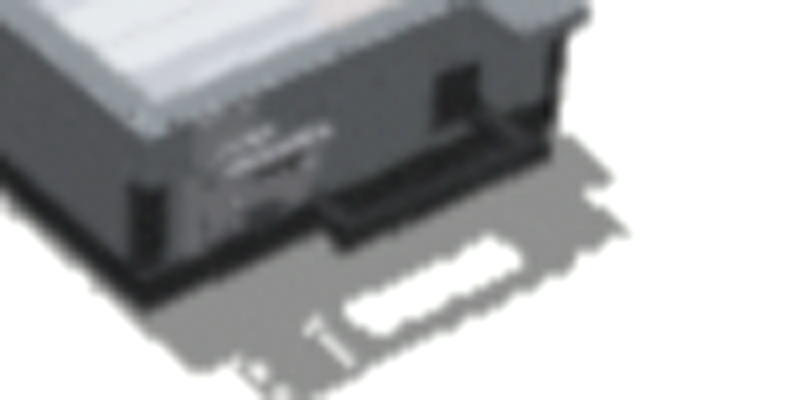

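The fit agrees with the handle (357.5,191) and the lip (352,169) as seen in the top view. The bright loop wire is at about side (334,220). Next I turn the tool to the case yaw and close the fingers.

Request:
step_arm(slide=[[0, 0, 0], [0, 0, 0], [0, 0, 0], [0, 0, 0], [0, 0, 0], [0, 0, 0], [0, 0, 0], [0, 0, 0]], twist=[9.87, 9.87, 9.87, 9.87, 9.87, 9.87, 9.87, 9.87], claw=[0, 0, 0, 0, 0, 0, 0, 0])

```text
time_s: 1.1
eef_pos: [158.0, 500.5, 255.8]
tool_rot: [-180.0, 0.0, 83.2]
contact_force: [0.2, 0.8, -0.3]
finger_gap: 0.0
```

```bash
cat >> h.py <<'E'
P0=np.array([597.6,14.6,83.53])
def goto(c,p=P0,tip=25):
    """shift in tool axes (mm) for the TCP to stand with point `tip` ahead at case point c"""
    s=r.read_state();R=cv2.Rodrigues(np.zeros(3))[0]
    from scipy.spatial.transform import Rotation as Q
    R=Q.from_euler('xyz',s['tool_rot'],degrees=True).as_matrix()
    t=fw(p,c)+[0,0,tip];return (R.T@(t-s['eef_pos'])).round(1)
def incase(p=P0,tip=25):
    s=r.read_state();d=s['eef_pos']-[p[0],p[1],tip];t=np.radians(p[2])
    return np.array([d[0]*np.cos(t)+d[1]*np.sin(t),-d[0]*np.sin(t)+d[1]*np.cos(t),d[2]]).round(1)
E
python3 - <<'E'
from h import *
import pickle
s=r.read_state();print(s['time_s'],s['eef_pos'],s['tool_rot'],s['finger_gap'],incase(),goto((-140,66,110)))
a,b=pickle.load(open('s0.pkl','rb'))
p,e=tri(a,(351.5,208),b,(334.4,220.1));print('loop bar',p,e)
for aa in (2.1,2.25,2.4):
  d=aa+np.pi-2.65;o=11+11*np.sin(aa)+36*np.sin(d);u=40-11*np.cos(aa)-36*np.cos(d)
  P=fw(P0,(-65-o,66,u));print(aa,o,u,P,proj(a,P),proj(b,P))
E
```

```text
1.1 [157.95620923 500.51475574 255.80457953] [-1.79984297e+02  4.97821983e-02  8.31960437e+01] 0.005300868015630802 [433.3 491.6 230.8] [-570.7  429.   121.2]
loop bar [522.43313508 -68.66610136  80.17444891] 2.9259828948374533
2.1 39.312043274641354 76.24418994474064 [520.26616414 -81.61060339  76.24418994] [354.93385112 208.97584055] [337.64915305 223.64852591]
2.25 33.57786548887855 80.068105634054 [520.9123083  -75.91294662  80.06810563] [353.34610165 208.75601299] [336.40189379 221.51044623]
2.4 27.336637519225476 82.99217805253691 [521.61558837 -69.71146908  82.99217805] [351.58073129 208.52820506] [335.02937346 219.54783046]
```

Request:
step_arm(slide=[[-0.0475, 0.036, 0], [-0.0475, 0.036, 0], [-0.0475, 0.036, 0], [-0.0475, 0.036, 0], [-0.0475, 0.036, 0], [-0.0475, 0.036, 0]], twist=[0, 0, 0, 0, 0, 0], claw=[0, 0, 0, 0, 0, 0])

```text
time_s: 1.85
eef_pos: [340.9, 191.3, 256.1]
tool_rot: [180.0, -0.0, 83.5]
contact_force: [0.5, 1.1, 0.2]
finger_gap: 0.1
```

Request:
step_arm(slide=[[-0.0475, 0.036, 0], [-0.0475, 0.036, 0], [-0.0475, 0.036, 0], [-0.0475, 0.036, 0], [-0.0475, 0.036, 0.06], [-0.0475, 0.036, 0.06], [0, 0, 0], [0, 0, 0]], twist=[0, 0, 0, 0, 0, 0, 0, 0], claw=[0, 0, 0, 0, 0, 0, 0, 0])

```text
time_s: 2.85
eef_pos: [507.1, -87.4, 168.0]
tool_rot: [180.0, -0.0, 83.5]
contact_force: [-0.2, 1.3, 0.4]
finger_gap: 0.2
```

```bash
python3 - <<'E'
from h import *
print(incase(),goto((-140,66,74)),goto((-86,66,74)),r.read_state()['tool_rot'],r.read_state()['qpos'])
a=snap('top');b=snap('side')
A=cv2.resize(a['image'][150:230,310:390],(400,400),interpolation=cv2.INTER_CUBIC)
B=cv2.resize(b['image'][180:260,300:380],(400,400),interpolation=cv2.INTER_CUBIC)
cv2.imwrite('pics/z2.png',np.clip(np.hstack([A,B])[:,:,::-1]*1.4,0,255).astype(np.uint8))
E
```

```text
[-111.6   78.4  143. ] [-28.4  12.4  69. ] [25.6 12.4 69. ] [ 1.79992796e+02 -1.93167677e-02  8.35113833e+01] [-1.39060857e+01  3.92033708e+00  8.94326739e+01  2.01196955e-02
  8.66423391e+01 -7.41864536e+00]
```

View pics/z2.png

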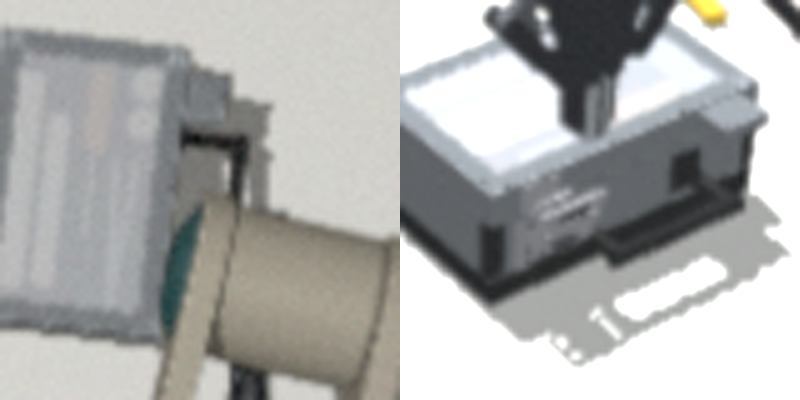

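Request:
step_arm(slide=[[-0.0285, 0.0125, 0], [0, 0, 0.035], [0, 0, 0.034], [0, 0, 0], [0.014, 0, 0], [0.014, 0, 0], [0, 0, 0], [0, 0, 0]], twist=[0, 0, 0, 0, 0, 0, 0, 0], claw=[0, 0, 0, 0, 0, 0, 0, 0])

```text
time_s: 3.95
eef_pos: [519.7, -89.4, 99.1]
tool_rot: [179.9, 0.0, 83.6]
contact_force: [-0.3, 0.0, 0.7]
finger_gap: 0.1
```

```bash
python3 - <<'E'
from h import *
print(incase(),goto((-86,66,74)))
b=snap('side');print(proj(b,fw(P0,incase())))
B=cv2.resize(b['image'][190:250,300:380],(800,600),interpolation=cv2.INTER_CUBIC)
cv2.imwrite('pics/z3.png',np.clip(B[:,:,::-1]*1.6,0,255).astype(np.uint8))
E
```

```text
[-112.1   65.7   74.1] [26.1 -0.3  0.1]
[339.52053557 225.76683478]
```

View pics/z3.png

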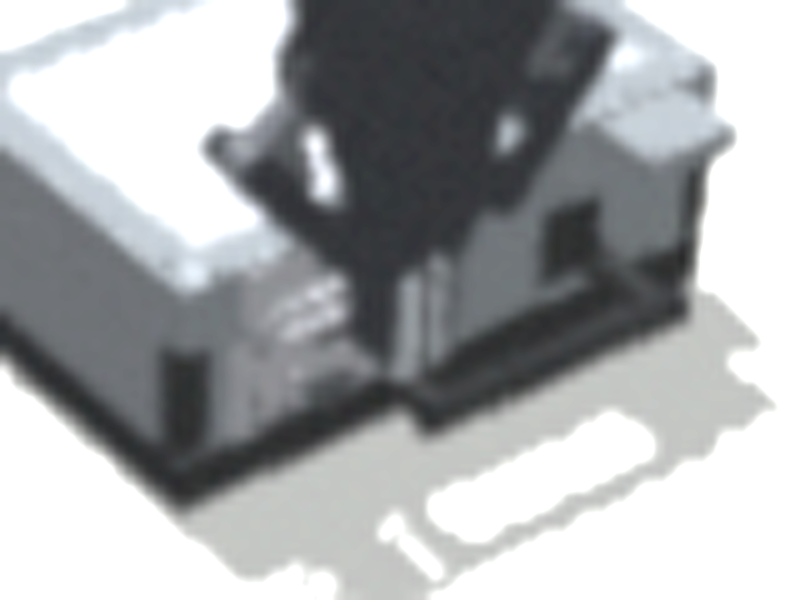

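The side view shows the fingertip at about (340,228), in front of the loop and clear of the handle. Now I push the loop inwards.

Request:
step_arm(slide=[[0.005, 0, 0], [0.005, 0, 0], [0.005, 0, 0], [0.005, 0, 0], [0.004, 0, 0], [0.002, 0, 0], [0, 0, 0]], twist=[0, 0, 0, 0, 0, 0, 0], claw=[0, 0, 0, 0, 0, 0, 0])

```text
time_s: 4.88
eef_pos: [522.4, -63.7, 98.6]
tool_rot: [180.0, -0.0, 83.5]
contact_force: [-0.1, 0.2, 0.4]
finger_gap: 0.2
```

Request:
step_arm(slide=[[0, 0, 0], [-0.02, 0, 0], [-0.03, 0, 0], [0, 0, -0.05], [0, 0, 0]], twist=[0, 0, 0, 0, 0], claw=[0, 0, 0, 0, 0])

```text
time_s: 5.5
eef_pos: [518.7, -114.5, 153.0]
tool_rot: [179.5, 0.1, 83.5]
contact_force: [-0.6, -1.5, -0.5]
finger_gap: -0.2
```

```bash
python3 - <<'E'
from h import *
print(incase())
b=snap('side')
B=cv2.resize(b['image'][190:250,300:380],(800,600),interpolation=cv2.INTER_CUBIC)
cv2.imwrite('pics/z4.png',np.clip(B[:,:,::-1]*1.6,0,255).astype(np.uint8))
E
```

```text
[-137.2   63.9  128. ]
```

View pics/z4.png

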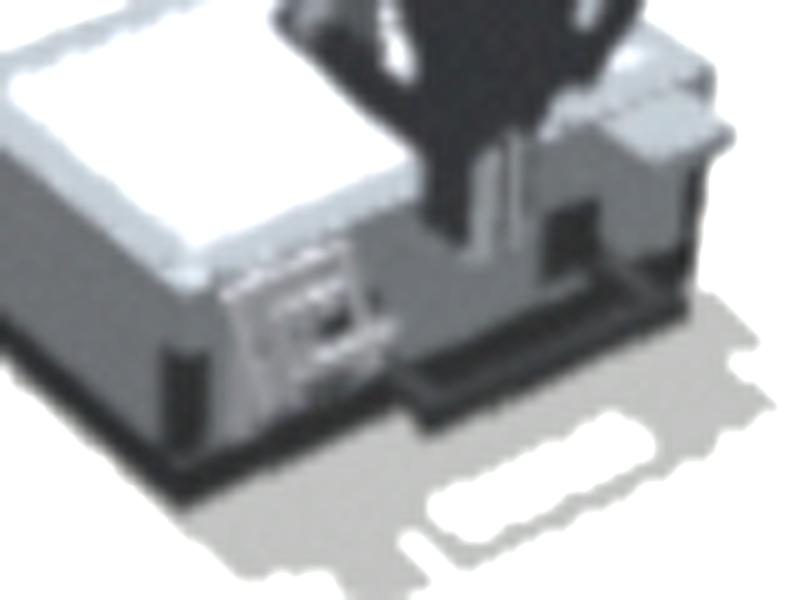

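The loop bar now leans on the lid above the hook, at about zoom (285,270), and the lever stands out below it. Next I move above the lever tip.

Request:
step_arm(slide=[[0.034, -0.004, 0], [0, 0, 0.03], [0, 0, 0.018], [0, 0, 0], [0, 0, 0]], twist=[0, 0, 0, 0, 0], claw=[0, 0, 0, 0, 0])

```text
time_s: 6.18
eef_pos: [516.9, -79.5, 101.2]
tool_rot: [180.0, 0.0, 83.5]
contact_force: [-0.8, -0.0, -0.1]
finger_gap: -0.1
```

```bash
python3 - <<'E'
from h import *
print(incase(),r.read_state()['contact_force'])
E
```

```text
[-102.6   69.6   76.2] [-0.79946878 -0.02808514 -0.10565587]
```

Request:
step_arm(slide=[[0, 0.0015, 0.008], [-0.0035, 0, 0.008], [-0.004, 0, 0.008], [-0.005, 0, 0.007], [0, 0, 0.005], [0, 0, 0.005], [0, 0, 0]], twist=[0, 0, 0, 0, 0, 0, 0], claw=[0, 0, 0, 0, 0, 0, 0])

```text
time_s: 7.05
eef_pos: [516.4, -91.6, 59.0]
tool_rot: [-179.9, -0.0, 83.5]
contact_force: [-0.7, -2.1, 0.1]
finger_gap: 0.1
```

```bash
python3 - <<'E'
from h import *
print(incase(),r.read_state()['contact_force'])
b=snap('side')
B=cv2.resize(b['image'][190:250,300:380],(800,600),interpolation=cv2.INTER_CUBIC)
cv2.imwrite('pics/z5.png',np.clip(B[:,:,::-1]*1.6,0,255).astype(np.uint8))
E
```

```text
[-114.7   68.7   34. ] [-0.70929307 -2.05928727  0.07967851]
```

View pics/z5.png

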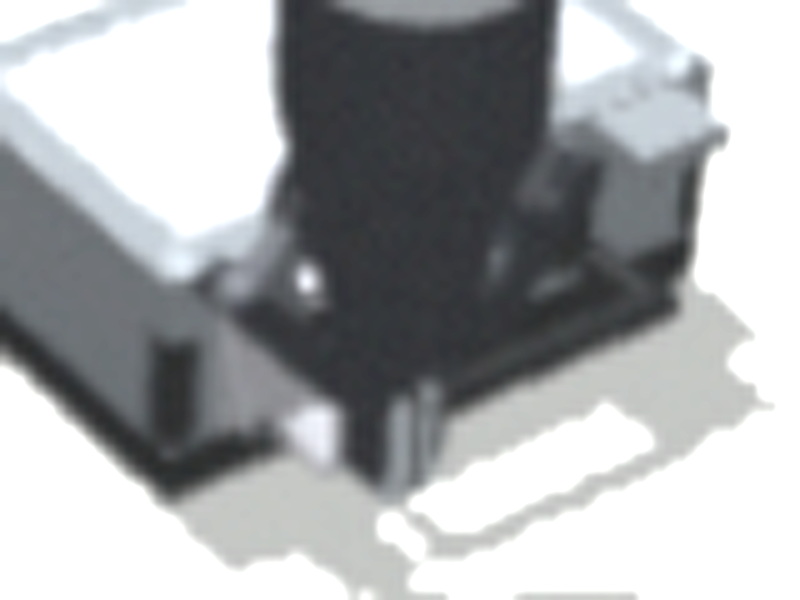

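The lever is partly down, with its bright face at about (331,233), and the case has crept about 2 mm. I carry on down and in.

Request:
step_arm(slide=[[0.002, 0, 0.004], [0.002, 0, 0.004], [0.003, 0, 0.004], [0.003, 0, 0.003], [0.003, 0, 0.002], [0, 0, 0]], twist=[0, 0, 0, 0, 0, 0], claw=[0, 0, 0, 0, 0, 0])

```text
time_s: 7.85
eef_pos: [518.1, -78.3, 42.3]
tool_rot: [-180.0, -0.0, 83.5]
contact_force: [-0.5, -0.2, -0.9]
finger_gap: -0.1
```

Request:
step_arm(slide=[[0.003, 0, 0], [0.003, 0, 0], [0.003, 0, 0], [0, 0, 0]], twist=[0, 0, 0, 0], claw=[0, 0, 0, 0])

```text
time_s: 8.35
eef_pos: [519.3, -69.5, 42.7]
tool_rot: [180.0, -0.0, 83.5]
contact_force: [-0.0, -0.6, -0.6]
finger_gap: -0.1
```

```bash
cat >> h.py <<'E'
def zoom(fn,box=(300,380,190,250),cam='side',g=1.6):
    b=snap(cam);x0,x1,y0,y1=box
    cv2.imwrite('pics/'+fn,np.clip(cv2.resize(b['image'][y0:y1,x0:x1],(800,800*(y1-y0)//(x1-x0)),interpolation=cv2.INTER_CUBIC)[:,:,::-1]*g,0,255).astype(np.uint8));return b
E
python3 - <<'E'
from h import *
print(incase(),r.read_state()['contact_force'])
zoom('z6.png')
E
```

```text
[-92.4  68.3  17.7] [-0.0165857  -0.59076281 -0.63671954]
```

View pics/z6.png

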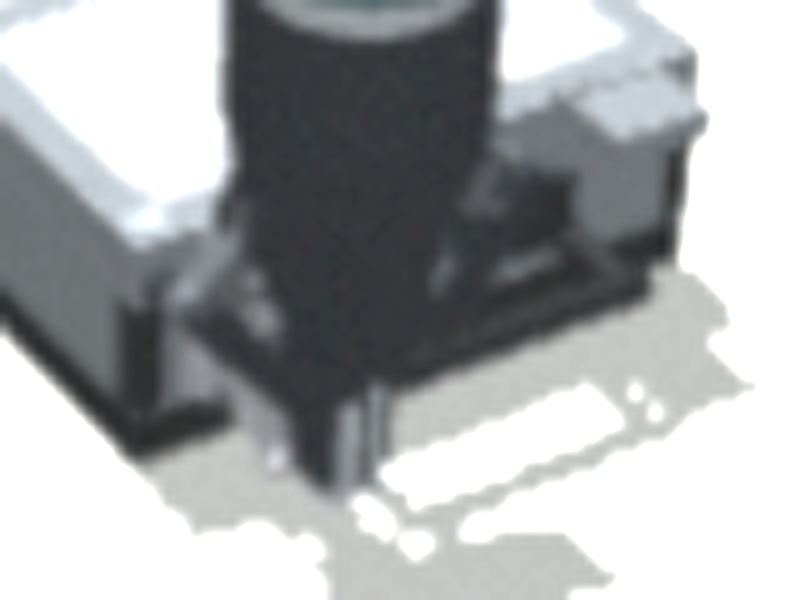

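The case corner moved to about (313.7,236). Near the end of its stroke, the latch takes more force than bench friction can hold. A quick push that rubs downward should use the case's inertia instead.

Request:
step_arm(slide=[[0.03, 0, 0.004], [0, 0, 0], [0, 0, 0]], twist=[0, 0, 0], claw=[0, 0, 0])

```text
time_s: 8.78
eef_pos: [522.8, -40.3, 38.9]
tool_rot: [180.0, -0.0, 83.5]
contact_force: [-0.4, 0.7, 1.1]
finger_gap: -0.1
```

```bash
python3 - <<'E'
from h import *
print(incase(),r.read_state()['contact_force'])
b=zoom('z7.png',(290,370,180,240))
for uv in ((318.3,240.5),(313.7,236)): print(onz(b,uv,0))
E
```

```text
[-63.   68.1  13.9] [-0.3642703   0.70050706  1.11659659]
[495.48267561 -32.64505994   0.        ]
[499.6244045   -8.80460786   0.        ]
```

View pics/z7.png

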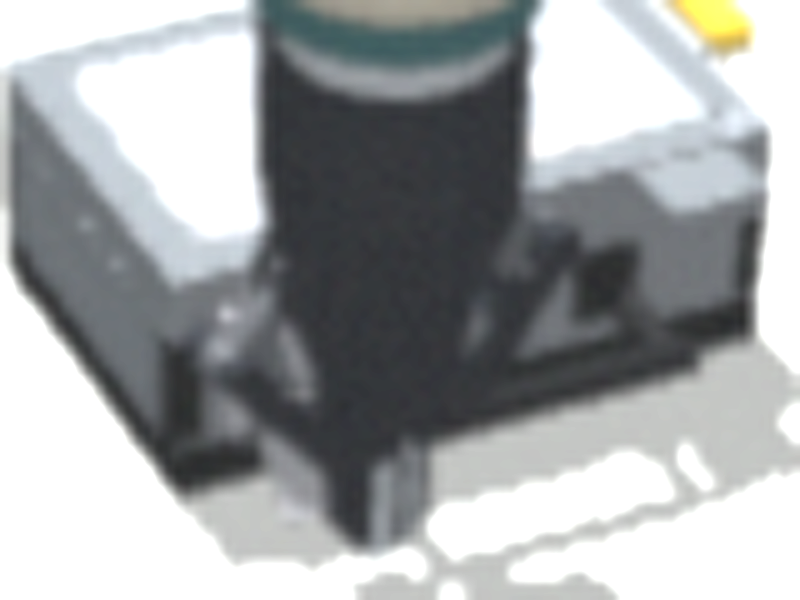

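The case was pushed along to about (308.5,229) with the lever still part-way. Pressing down on the curled lever end, which also loads the bench friction, is the right way. First I retreat and measure again.

Request:
step_arm(slide=[[-0.04, 0, 0], [-0.01, 0, -0.05], [0, -0.06, -0.06], [0, -0.06, -0.06], [0, -0.05, 0], [0, 0, 0]], twist=[0, 0, 0, 0, 0, 0], claw=[0, 0, 0, 0, 0, 0])

```text
time_s: 9.57
eef_pos: [377.5, -74.4, 177.5]
tool_rot: [179.9, 0.0, 83.4]
contact_force: [0.0, 0.0, -1.2]
finger_gap: 0.2
```

```bash
python3 - <<'E'
from h import *
import pickle
a=snap('top');b=snap('side');pickle.dump((a,b),open('s1.pkl','wb'))
A=cv2.resize(a['image'][140:220,280:360],(400,400),interpolation=cv2.INTER_CUBIC)
B=cv2.resize(b['image'][160:240,280:360],(400,400),interpolation=cv2.INTER_CUBIC)
cv2.imwrite('pics/z8.png',np.clip(np.hstack([A,B])[:,:,::-1]*1.5,0,255).astype(np.uint8))
E
```

```text
(no output)
```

View pics/z8.png

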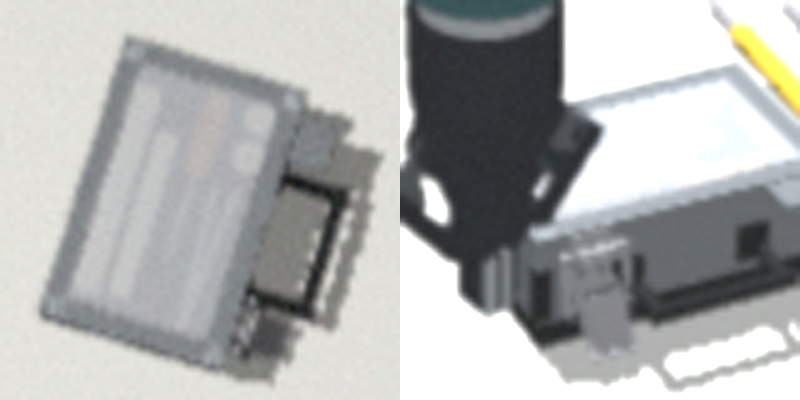

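The case is now yawed about 10° further. The lid corners in the top view are at about (305.6,147.6), (340.4,158.4), (324.4,213) and (288,203.6), the handle at about (346,190). The lever hangs out with its end at about side (322,230). I refit the pose.

```bash
cat >> h.py <<'E'
from scipy.optimize import least_squares
def fit(o,p0=(600,40,75)):
    s=least_squares(lambda p:np.concatenate([proj(d,fw(p,c))-uv for d,c,uv in o]),p0,loss='soft_l1');return s.x,s.fun.reshape(-1,2)
E
python3 - <<'E'
from h import *
import pickle
a,b=pickle.load(open('s1.pkl','rb'))
o=[(a,(65,-100,80),(305.6,147.6)),(a,(-65,-100,80),(340.4,158.4)),(a,(-65,100,80),(324.4,213)),(a,(65,100,80),(288,203.6)),(a,(-109,0,40),(346.4,189.6)),
(b,(65,-100,80),(346.6,173.6))]
p,f=fit(o);print(p,f.round(1))
print(np.array([onz(d,uv,c[2]) for d,c,uv in o]).round(0))
for aa in (.2,.4,.6,.8,1.,1.2,1.4):
  print(aa,proj(b,fw(p,(-76-36*np.sin(aa)-4*np.cos(aa),66,40-36*np.cos(aa)+4*np.sin(aa)))).round(1),proj(a,fw(p,(-76-36*np.sin(aa)-4*np.cos(aa),66,40-36*np.cos(aa)+4*np.sin(aa)))).round(1))
print(proj(b,fw(p,(-70,66,68))),proj(b,fw(p,(-67.5,66,78))),incase(p))
E
```

```text
[617.14935801  53.08643472  73.31984012] [[-0.6 -0.5]
 [ 1.3 -0.6]
 [ 0.7  1.3]
 [ 0.2 -0.2]
 [-1.3  0.9]
 [ 0.  -1.4]]
[[730.  85.  80.]
 [692. -34.  80.]
 [507.  22.  80.]
 [539. 145.  80.]
 [589. -56.  40.]
 [725.  81.  80.]]
0.2 [321.6 230.7] [333.3 207.3]
0.4 [322.7 231.2] [335.2 207.8]
0.6 [323.7 231.3] [336.8 208.2]
0.8 [324.5 230.8] [338.3 208.6]
1.0 [325.2 229.9] [339.4 208.8]
1.2 [325.7 228.5] [340.2 209. ]
1.4 [325.9 226.8] [340.7 209. ]
[319.46640192 210.3772086 ] [319.14747369 207.09632042] [-190.5  190.8  152.6]
```

Request:
step_arm(slide=[[0, 0, 0], [0, 0, 0], [0.045, 0.06, 0], [0.045, 0.06, 0], [0, 0, 0], [0, 0, 0]], twist=[5.1, 5.1, 0, 0, 0, 0], claw=[0, 0, 0, 0, 0, 0])

```text
time_s: 10.42
eef_pos: [497.0, -31.2, 176.1]
tool_rot: [-179.9, 0.0, 73.3]
contact_force: [-0.4, 0.9, -0.9]
finger_gap: -0.7
```

```bash
echo 'P1=np.array([617.1,53.1,73.3])'>>h.py; python3 - <<'E'
from h import *
print(incase(P1),goto((-101.5,68,21),P1),r.read_state()['tool_rot'])
E
```

```text
[-115.3   90.8  151.1] [ 13.8  23.  130.1] [-1.79894190e+02  1.84668676e-02  7.33332332e+01]
```

Request:
step_arm(slide=[[0.0135, 0.023, 0], [0, 0, 0.05], [0, 0, 0.04], [0, 0, 0.02], [0, 0, 0], [0, 0, 0]], twist=[0, 0, 0, 0, 0, 0], claw=[0, 0, 0, 0, 0, 0])

```text
time_s: 11.18
eef_pos: [523.3, -25.2, 69.0]
tool_rot: [179.8, -0.0, 73.3]
contact_force: [0.8, 0.7, 0.7]
finger_gap: -0.2
```

```bash
python3 - <<'E'
from h import *
print(incase(P1),goto((-101.5,68,21),P1),r.read_state()['contact_force'])
E
```

```text
[-102.    67.3   44. ] [ 0.5 -0.7 23. ] [0.78365368 0.68159118 0.74966506]
```

Request:
step_arm(slide=[[0, 0, 0.01], [0, 0, 0.01], [0, 0, 0]], twist=[0, 0, 0], claw=[0, 0, 0])

```text
time_s: 11.55
eef_pos: [521.9, -24.6, 45.8]
tool_rot: [-179.9, 0.0, 73.3]
contact_force: [-0.1, -0.9, -0.0]
finger_gap: -0.1
```

```bash
python3 - <<'E'
from h import *
print(incase(P1),goto((-101.5,68,21),P1),r.read_state()['contact_force'])
E
```

```text
[-101.8   68.9   20.8] [ 0.3  0.9 -0.2] [-0.07875151 -0.94546587 -0.03963799]
```

Request:
step_arm(slide=[[0.006, 0, 0.0115], [0, 0, 0]], twist=[0, 0], claw=[0, 0])

```text
time_s: 11.8
eef_pos: [523.8, -18.4, 34.3]
tool_rot: [-179.9, 0.0, 73.4]
contact_force: [-0.1, -0.7, -0.6]
finger_gap: 0.1
```

```bash
python3 - <<'E'
from h import *
import pickle
print(incase(P1),r.read_state()['contact_force'],r.read_state()['ft_torque'])
a,b=pickle.load(open('s1.pkl','rb'));c=snap('side');pickle.dump(c,open('s2.pkl','wb'))
# image shift of untouched case region (back/right part of lid) s1->now
g=lambda d:cv2.cvtColor(d['image'],cv2.COLOR_RGB2GRAY)
def shift(d0,d1,x0,x1,y0,y1,m=6):
    t=g(d0)[y0:y1,x0:x1];R=cv2.matchTemplate(g(d1)[y0-m:y1+m,x0-m:x1+m],t,cv2.TM_CCOEFF_NORMED)
    _,v,_,l=cv2.minMaxLoc(R);return l[0]-m,l[1]-m,round(v,3)
print(shift(b,c,342,366,168,205))
E
```

```text
[-95.3  68.8   9.3] [-0.08155887 -0.67481718 -0.55207877] [ 0.00878833 -0.03990778 -0.05109125]
(0, 0, 0.992)
```

The case didn't move and the fingertip now stands at 19 mm out. I push gently further in to feel the stop.

Request:
step_arm(slide=[[0.0015, 0, 0], [0.0015, 0, 0], [0.0015, 0, 0], [0, 0, 0]], twist=[0, 0, 0, 0], claw=[0, 0, 0, 0])

```text
time_s: 12.35
eef_pos: [525.7, -14.6, 35.6]
tool_rot: [180.0, -0.0, 73.3]
contact_force: [0.7, 0.1, -0.6]
finger_gap: -0.1
```

```bash
cat >> h.py <<'E'
import pickle
g=lambda d:cv2.cvtColor(d['image'],cv2.COLOR_RGB2GRAY)
def shift(d0,d1,x0,x1,y0,y1,m=6,k=4):
    up=lambda i:cv2.resize(i,None,fx=k,fy=k,interpolation=cv2.INTER_CUBIC)
    t=up(g(d0)[y0:y1,x0:x1]);R=cv2.matchTemplate(up(g(d1)[y0-m:y1+m,x0-m:x1+m]),t,cv2.TM_CCOEFF_NORMED)
    _,v,_,l=cv2.minMaxLoc(R);return l[0]/k-m,l[1]/k-m,round(v,3)
E
python3 - <<'E'
from h import *
print(incase(P1),r.read_state()['contact_force'],r.read_state()['ft_torque'])
a,b=pickle.load(open('s1.pkl','rb'));c=snap('side')
print(shift(b,c,342,366,168,205))
E
```

```text
[-91.1  68.1  10.6] [ 0.69105188  0.14724237 -0.61167897] [-0.05659616  0.01717335  0.00760547]
(0.0, 0.0, 0.997)
```

Request:
step_arm(slide=[[0.0015, 0, 0], [0.0015, 0, 0], [0.0015, 0, 0], [0.0015, 0, 0], [0, 0, 0]], twist=[0, 0, 0, 0, 0], claw=[0, 0, 0, 0, 0])

```text
time_s: 13.02
eef_pos: [527.2, -9.0, 35.5]
tool_rot: [-180.0, 0.0, 73.3]
contact_force: [-2.4, -2.6, 2.2]
finger_gap: 0.2
```

```bash
python3 - <<'E'
from h import *
print(incase(P1),r.read_state()['contact_force'],r.read_state()['ft_torque'])
a,b=pickle.load(open('s1.pkl','rb'));c=snap('side')
print(shift(b,c,342,366,168,205))
E
```

```text
[-85.4  68.3  10.5] [-2.3884591  -2.56521844  2.1647817 ] [-0.39530662  0.39227307  0.00720129]
(0.0, 0.0, 0.995)
```

Request:
step_arm(slide=[[-0.03, 0, 0], [-0.02, 0, -0.06], [0, -0.06, -0.06], [0, -0.06, -0.03], [0, -0.05, 0], [0, 0, 0]], twist=[0, 0, 0, 0, 0, 0], claw=[0, 0, 0, 0, 0, 0])

```text
time_s: 13.82
eef_pos: [367.6, -12.6, 167.2]
tool_rot: [179.9, -0.1, 73.4]
contact_force: [1.3, -0.4, 1.0]
finger_gap: -0.0
```

```bash
python3 - <<'E'
from h import *
a=snap('top');b=snap('side');pickle.dump((a,b),open('s3.pkl','wb'))
print(incase(P1))
A=cv2.resize(a['image'][140:220,280:360],(400,400),interpolation=cv2.INTER_CUBIC)
B=cv2.resize(b['image'][190:240,300:350],(400,400),interpolation=cv2.INTER_CUBIC)
cv2.imwrite('pics/z9.png',np.clip(np.hstack([A,B])[:,:,::-1]*1.5,0,255).astype(np.uint8))
E
```

```text
[-134.7  217.8  142.5]
```

View pics/z9.png

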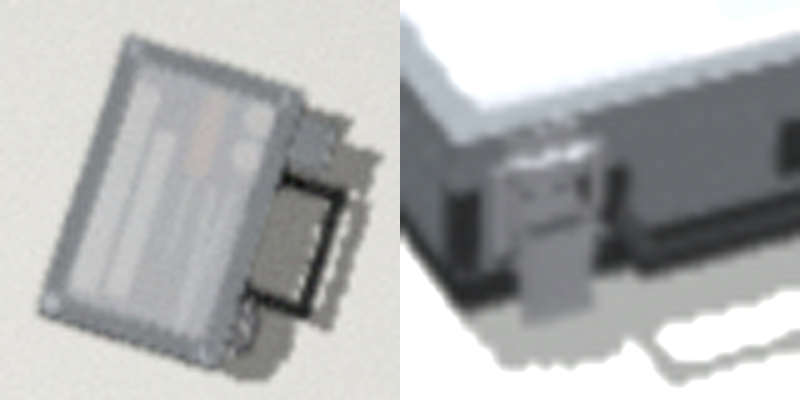

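The latch is closed: the lever's end is at about (320,230), which matches the flat prediction, and the loop bar is at about (319.5,209.5) in the keeper. Next, the tug on the lip.

```bash
python3 - <<'E'
from h import *
a,b=pickle.load(open('s3.pkl','rb'))
print(shift(pickle.load(open('s1.pkl','rb'))[0],a,284,345,142,190))
print('lip seen',onz(a,(343.6,167.6),80).round(1),'model',fw(P1,(-79,-66,80)).round(1))
# red channel dark handle mask in top for bar centre
m=(g(a)[160:210,325:355]<45).astype(np.uint8);ys,xs=np.nonzero(m);print(len(xs),xs.min()+325,xs.max()+325,ys.min()+160,ys.max()+160)
print(r.read_state()['qpos'].round(1),goto((-79,-66,150),P1,6))
E
```

```text
(-0.25, -0.25, 0.993)
lip seen [660.9 -44.1  80. ] model [657.6 -41.5  80. ]
95 329 348 174 202
[ -7.8 -21.1 111.9   0.   89.1   8.8] [ 55.5 283.8  12.2]
```

Request:
step_arm(slide=[[0.011, 0.057, 0], [0.011, 0.057, 0], [0.011, 0.057, 0], [0.011, 0.057, 0], [0.0115, 0.0575, 0], [0, 0, 0], [0, 0, 0]], twist=[0, 0, 0, 0, 0, 0, 0], claw=[100, 100, 100, 100, 100, 100, 100])

```text
time_s: 14.8
eef_pos: [658.9, -42.4, 165.2]
tool_rot: [-179.9, 0.0, 73.3]
contact_force: [-1.0, -0.4, -0.4]
finger_gap: 85.7
```

```bash
python3 - <<'E'
from h import *
print(incase(P1,6),goto((-79,-68,72),P1,6),r.read_state()['qpos'].round(1))
E
```

```text
[-79.4 -67.5 159.2] [ 0.5  0.7 87.2] [-6.9 27.4 61.8  0.  90.9  9.8]
```

Request:
step_arm(slide=[[0, 0, 0.04], [0, 0, 0.035], [0, 0, 0.012], [0, 0, 0], [0, 0, 0]], twist=[0, 0, 0, 0, 0], claw=[100, 100, 100, 100, 100])

```text
time_s: 15.42
eef_pos: [659.6, -42.4, 82.6]
tool_rot: [179.8, -0.0, 73.3]
contact_force: [0.7, 0.2, 0.8]
finger_gap: 85.5
```

Request:
step_arm(slide=[[0, 0, 0], [0, 0, 0], [0, 0, 0], [0, 0, 0], [0, 0, 0], [0, 0, 0]], twist=[0, 0, 0, 0, 0, 0], claw=[40, 30, 20, 20, 20, 20], force=40)

```text
time_s: 16.18
eef_pos: [658.7, -42.2, 80.3]
tool_rot: [180.0, -0.0, 73.3]
contact_force: [-3.2, 1.5, 5.6]
finger_gap: 33.4
```

```bash
python3 - <<'E'
from h import *
pickle.dump(snap('side'),open('s4.pkl','wb'));print(r.read_state()['contact_force'])
E
```

```text
[-4.39602699  1.77771288  4.68415827]
```

Request:
step_arm(slide=[[0.001, 0, -0.002], [0.001, 0, -0.002], [0.001, 0, -0.002], [0.001, 0, -0.002], [0.001, 0, -0.002], [0.001, 0, -0.002], [0, 0, 0]], twist=[0, 0, 0, 0, 0, 0, 0], claw=[20, 20, 20, 20, 20, 20, 20])

```text
time_s: 17.1
eef_pos: [660.5, -36.3, 92.1]
tool_rot: [180.0, -0.0, 73.3]
contact_force: [-0.9, -0.5, -5.9]
finger_gap: 33.0
```

```bash
python3 - <<'E'
from h import *
b=pickle.load(open('s4.pkl','rb'));c=snap('side');print(r.read_state()['contact_force'],incase(P1,6))
print('front low corner',shift(b,c,302,314,218,232),'back',shift(b,c,276,292,175,205,4))
for z in (0,12,15): print(proj(b,fw(P1,(-65,100,0))+[0,0,z]))
E
```

```text
[-1.7152216   0.2452662  -5.37566811] [-73.3 -67.2  85.9]
front low corner (-0.5, -2.0, 0.995) back (-0.5, -1.0, 0.977)
[307.8851387  231.04859074]
[307.91438883 227.83688018]
[307.92175917 227.02884594]
```

Request:
step_arm(slide=[[0.001, 0, -0.002], [0.001, 0, -0.002], [0.001, 0, -0.002], [0, 0, 0]], twist=[0, 0, 0, 0], claw=[20, 20, 20, 20])

```text
time_s: 17.65
eef_pos: [661.4, -33.6, 98.3]
tool_rot: [180.0, -0.0, 73.3]
contact_force: [-0.9, -0.6, -3.7]
finger_gap: 33.1
```

```bash
python3 - <<'E'
from h import *
b=pickle.load(open('s4.pkl','rb'));c=snap('side');print(r.read_state()['contact_force'],incase(P1,6))
print('front low corner',shift(b,c,302,314,218,232,8),'wall',shift(b,c,326,336,205,222,8),'handle',shift(b,c,328,350,214,228,8),'lidcorner',shift(b,c,298,312,200,212,8),'backedge',shift(b,c,282,294,208,220,5))
print([proj(b,fw(P1,q)) for q in((-65,100,0),(-65,-100,0),(65,100,0),(-109,0,40),(-65,100,80))])
E
```

```text
[-0.59244702  0.37646169 -5.80706625] [-70.4 -67.4  92.1]
front low corner (-0.75, -3.0, 0.985) wall (-0.25, -4.5, 0.971) handle (-0.25, -5.25, 0.933) lidcorner (-1.25, -4.0, 0.979) backedge (3.25, 3.5, 0.996)
[array([307.8851387 , 231.04859074]), array([365.89597887, 213.92580067]), array([290.00122804, 207.78872568]), array([345.52422764, 219.63848568]), array([308.08731893, 209.00704064])]
```

Request:
step_arm(slide=[[0.001, 0, -0.002], [0.001, 0, -0.0015], [0, 0, 0]], twist=[0, 0, 0], claw=[20, 20, 20])

```text
time_s: 18.08
eef_pos: [662.0, -31.7, 101.6]
tool_rot: [180.0, -0.0, 73.3]
contact_force: [0.2, 0.1, -4.0]
finger_gap: 33.1
```

```bash
python3 - <<'E'
from h import *
b=pickle.load(open('s4.pkl','rb'));c=snap('side');print(r.read_state()['contact_force'],incase(P1,6))
print('front low corner',shift(b,c,302,314,218,232,8),'wall',shift(b,c,326,336,205,222,8),'handle',shift(b,c,328,350,214,228,8),'lidcorner',shift(b,c,298,312,200,212,8))
E
```

```text
[ 0.29003779 -1.45945957 -4.84404697] [-68.4 -67.3  95.5]
front low corner (-1.0, -3.5, 0.976) wall (-0.25, -5.25, 0.96) handle (-0.75, -6.0, 0.923) lidcorner (-2.0, -4.75, 0.987)
```

The front is about 13–15 mm up and the latch is holding. Now I set it down and let go.

Request:
step_arm(slide=[[-0.001, 0, 0.0025], [-0.0015, 0, 0.003], [-0.0015, 0, 0.003], [-0.0015, 0, 0.003], [-0.0015, 0, 0.003], [-0.0015, 0, 0.003], [-0.0015, 0, 0.0025], [0, 0, 0]], twist=[0, 0, 0, 0, 0, 0, 0, 0], claw=[20, 20, 20, 20, 20, 20, 20, 20])

```text
time_s: 19.12
eef_pos: [658.9, -41.3, 81.1]
tool_rot: [-180.0, -0.0, 73.3]
contact_force: [2.1, -1.0, -1.0]
finger_gap: 32.8
```

Request:
step_arm(slide=[[0, 0, 0], [0, 0, 0], [0, 0, 0], [0, 0, -0.04], [0, 0, -0.06], [0, 0, -0.06], [0, 0, 0]], twist=[0, 0, 0, 0, 0, 0, 0], claw=[100, 100, 100, 100, 100, 100, 100])

```text
time_s: 20.0
eef_pos: [660.7, -41.4, 249.2]
tool_rot: [179.3, -0.1, 73.3]
contact_force: [1.2, -0.2, -0.3]
finger_gap: 85.2
```

Request:
step_arm(slide=[[0, -0.06, 0], [0, -0.06, 0], [0, -0.06, 0], [0, -0.06, 0], [0, -0.05, 0], [0, 0, 0], [0, 0, 0]], twist=[-10, -10, -10, -10, -10, -10, -10], claw=[45, 45, 45, 45, 45, 45, 45])

```text
time_s: 20.88
eef_pos: [377.1, -54.3, 241.0]
tool_rot: [180.0, 0.0, 143.6]
contact_force: [-0.3, -0.8, -0.3]
finger_gap: 38.7
```

```bash
python3 - <<'E'
from h import *
a=snap('top');c=snap('side');pickle.dump((a,c),open('s5.pkl','wb'));s=r.read_state();print(s['eef_pos'],s['tool_rot'],s['qpos'].round(1),s['time_s'])
a0,b0=pickle.load(open('s3.pkl','rb'))
print(shift(a0,a,284,345,142,190),shift(b0,c,316,366,168,222),shift(b0,c,312,330,205,232,4))
# red-ish dark bar in top: line fit
m=((g(a)<42)).astype(np.uint8);m[:165]=0;m[206:]=0;m[:,:328]=0;m[:,352:]=0
ys,xs=np.nonzero(m);print([(y,xs[ys==y].tolist()) for y in sorted(set(ys))])
E
```

```text
[377.38939914 -54.19966416 240.90499304] [-1.79993566e+02 -3.00630118e-02  1.43381220e+02] [-13.7 -21.  103.4   0.   97.6 -67.1] 20.975
(0.0, -0.5, 0.991) (0.25, -0.25, 0.997) (0.75, 0.0, 0.992)
[(np.int64(174), [336, 337, 338]), (np.int64(175), [336, 337, 338, 339, 340, 341]), (np.int64(176), [336, 338, 339, 340, 341, 342, 343, 344]), (np.int64(177), [341, 342, 343, 344, 345, 346, 347, 348]), (np.int64(178), [344, 345, 346, 347, 348]), (np.int64(179), [346, 347, 348]), (np.int64(180), [346, 347]), (np.int64(181), [346]), (np.int64(182), [346]), (np.int64(183), [345, 346]), (np.int64(184), [345, 346]), (np.int64(185), [345]), (np.int64(186), [345]), (np.int64(187), [344, 345]), (np.int64(188), [344, 345]), (np.int64(189), [344]), (np.int64(190), [343, 344]), (np.int64(191), [343, 344]), (np.int64(192), [342, 343]), (np.int64(193), [343]), (np.int64(194), [342, 343]), (np.int64(195), [342, 343]), (np.int64(196), [342]), (np.int64(197), [329, 341, 342]), (np.int64(198), [331, 332, 333, 334, 341]), (np.int64(199), [331, 332, 333, 334, 335, 336, 341]), (np.int64(200), [333, 334, 335, 336, 337, 338, 339, 340, 341]), (np.int64(201), [337, 338, 339, 340, 341])]
```

Request:
step_arm(slide=[[0, 0, 0], [0, 0, 0], [0, 0, 0], [0, 0, 0]], twist=[-10, -10, 0, 0], claw=[32, 32, 32, 32], force=25)

```text
time_s: 21.48
eef_pos: [377.7, -54.1, 241.1]
tool_rot: [180.0, -0.0, 163.0]
contact_force: [-1.0, 0.4, 0.6]
finger_gap: 27.4
```

```bash
python3 - <<'E'
from h import *
s=r.read_state();print(s['tool_rot'],s['finger_gap'],goto((-109,0,120),P1))
a,b=pickle.load(open('s5.pkl','rb'))
print('handle seen',onz(a,(344.6,189.6),40),fw(P1,(-109,0,40)))
p,e=tri(a,(344.6,189.6),b,(345.5,219.6));print(p,e)
# bar in side view
m=(g(b)<40).astype(np.uint8);m[:205]=0;m[240:]=0;m[:,:325]=0;m[:,375:]=0
ys,xs=np.nonzero(m);print([(int(x),int(ys[xs==x].min()),int(ys[xs==x].max())) for x in range(326,374,3) if (xs==x).any()])
print([proj(b,fw(P1,(-109,y,40))).round(1) for y in(-49,0,49)],[proj(a,fw(P1,(-109,y,40))).round(1) for y in(-49,0,49)])
E
```

```text
[ 1.79995851e+02 -2.95389405e-02  1.63046817e+02] 27.352763038334075 [-198.3   63.4   96. ]
handle seen [588.82528644 -49.45578239  40.        ] [585.77770334 -51.30265194  40.        ]
[588.65528062 -49.27767849  37.58519563] 0.9553692073101353
[(326, 220, 222), (329, 220, 221), (332, 219, 222), (335, 218, 222), (338, 217, 221), (341, 216, 220), (344, 215, 219), (347, 214, 218), (350, 205, 217), (353, 205, 216), (356, 215, 215), (359, 211, 214), (362, 210, 212)]
[array([360. , 215.4]), array([345.5, 219.6]), array([330.7, 224. ])] [array([349.1, 177. ]), array([345.1, 190.5]), array([341.2, 204. ])]
```

Request:
step_arm(slide=[[-0.05, 0.017, 0], [-0.05, 0.017, 0], [-0.05, 0.017, 0.03], [-0.048, 0.017, 0.04], [0, 0, 0.04], [0, 0, 0], [0, 0, 0]], twist=[0, 0, 0, 0, 0, 0, 0], claw=[32, 32, 32, 32, 32, 32, 32])

```text
time_s: 22.35
eef_pos: [585.7, -46.1, 135.1]
tool_rot: [180.0, 0.2, 163.2]
contact_force: [0.1, 0.9, 0.4]
finger_gap: 27.1
```

```bash
python3 - <<'E'
from h import *
print(goto((-105,0,26),P1),r.read_state()['finger_gap'])
E
```

```text
[-1.3 -1.  84.1] 27.143791770155108
```

Request:
step_arm(slide=[[-0.001, -0.001, 0.03], [0, 0, 0.02], [0, 0, 0.015], [0, 0, 0]], twist=[0, 0, 0, 0], claw=[32, 32, 32, 32])

```text
time_s: 22.85
eef_pos: [585.3, -47.2, 67.2]
tool_rot: [-180.0, -0.1, 163.3]
contact_force: [0.1, -0.2, 0.2]
finger_gap: 26.9
```

Request:
step_arm(slide=[[0, 0, 0.01], [0, 0, 0.009], [0, 0, 0]], twist=[0, 0, 0], claw=[32, 32, 32])

```text
time_s: 23.22
eef_pos: [585.5, -47.9, 48.3]
tool_rot: [-179.9, -0.0, 163.3]
contact_force: [-0.8, -3.5, -0.1]
finger_gap: 27.4
```

Request:
step_arm(slide=[[0, 0, 0], [0, 0, 0], [0, 0, 0], [0, 0, 0], [0, 0, 0]], twist=[0, 0, 0, 0, 0], claw=[0, 0, 0, 0, 0], force=25)

```text
time_s: 23.85
eef_pos: [585.8, -47.0, 48.8]
tool_rot: [180.0, -0.0, 163.3]
contact_force: [2.3, 3.0, -1.5]
finger_gap: 10.9
```

```bash
python3 - <<'E'
from h import *
s=r.read_state();c=snap('side');pickle.dump(c,open('s6.pkl','wb'));a,b=pickle.load(open('s5.pkl','rb'))
print(s['finger_gap'],s['contact_force'],s['eef_pos'],shift(b,c,312,330,205,232,6))
E
```

```text
10.868766616878059 [ 2.30647793  2.97439754 -1.51996793] [585.84288514 -46.99054927  48.80810245] (0.5, 0.25, 0.987)
```

Request:
step_arm(slide=[[0, 0.001, -0.004], [0, 0.002, -0.008], [0, 0.002, -0.008], [0, 0.003, -0.008], [0, 0.003, -0.008], [0, 0.004, -0.008], [0, 0, 0]], twist=[0, 0, 0, 0, 0, 0, 0], claw=[0, 0, 0, 0, 0, 0, 0])

```text
time_s: 24.78
eef_pos: [590.6, -32.7, 93.8]
tool_rot: [180.0, 0.1, 163.3]
contact_force: [-0.3, -0.2, -3.8]
finger_gap: 11.5
```

Request:
step_arm(slide=[[0, 0.004, -0.01], [0, 0.004, -0.01], [0, 0.004, -0.01], [0, 0.005, -0.01], [0, 0.005, -0.01], [0, 0, 0]], twist=[0, 0, 0, 0, 0, 0], claw=[0, 0, 0, 0, 0, 0])

```text
time_s: 25.52
eef_pos: [596.9, -11.7, 144.2]
tool_rot: [-180.0, 0.1, 163.3]
contact_force: [-1.3, -2.3, -1.3]
finger_gap: 10.7
```

```bash
python3 - <<'E'
from h import *
s=r.read_state();print(s['finger_gap'],s['contact_force'],s['ft_torque'],s['eef_pos'])
zoom('z10.png',(240,400,130,250),g=1.4)
E
```

```text
10.664318850109995 [-1.27139962 -2.33919141 -1.29568631] [-0.45749349  0.22860741 -0.00524835] [596.94106952 -11.73107806 144.22342335]
```

View pics/z10.png

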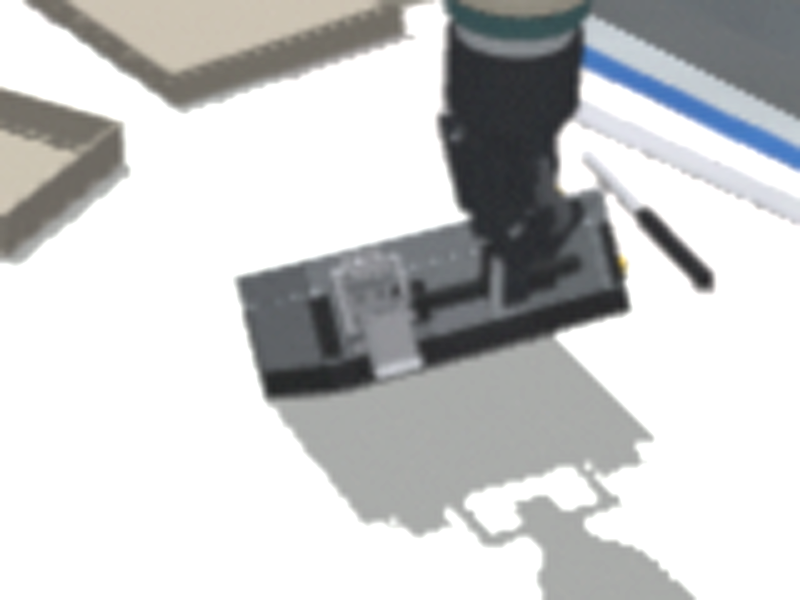

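The view shows the case swinging up by its handle, with the latch shut. I continue up until it hangs free.

Request:
step_arm(slide=[[0, 0, -0.008], [0, 0, -0.01], [0, 0, -0.01], [0, 0, -0.01], [0, 0, -0.01], [0, 0, -0.01], [0, 0, -0.007], [0, 0, 0]], twist=[0, 0, 0, 0, 0, 0, 0, 0], claw=[0, 0, 0, 0, 0, 0, 0, 0])

```text
time_s: 26.58
eef_pos: [596.7, -11.8, 208.5]
tool_rot: [180.0, 0.1, 163.3]
contact_force: [-0.5, 0.1, -6.4]
finger_gap: 10.8
```

```bash
python3 - <<'E'
from h import *
s=r.read_state();print(s['finger_gap'],s['contact_force'],s['ft_torque'],s['eef_pos'])
E
```

```text
10.806415719306367 [-0.5329105   0.14204235 -6.38560356] [ 0.20462281 -0.10594386  0.01955266] [596.68548467 -11.7647177  208.51340909]
```

Request:
step_arm(slide=[[0, -0.006, 0], [0, -0.014, 0], [0, -0.02, 0], [0, -0.024, 0], [0, -0.026, 0], [0, -0.024, 0], [0, -0.02, 0], [0, -0.014, 0]], twist=[0, 0, 0, 0, 0, 0, 0, 0], claw=[0, 0, 0, 0, 0, 0, 0, 0])

```text
time_s: 27.58
eef_pos: [553.4, -155.2, 207.8]
tool_rot: [-180.0, 0.0, 163.3]
contact_force: [-0.6, -0.1, -6.3]
finger_gap: 11.2
```

Request:
step_arm(slide=[[0, -0.008, 0], [0, -0.004, 0], [0, 0, 0], [0, 0, 0], [0, 0, 0]], twist=[0, 0, 0, 0, 0], claw=[0, 0, 0, 0, 0])

```text
time_s: 28.2
eef_pos: [550.6, -164.7, 207.8]
tool_rot: [180.0, -0.0, 163.4]
contact_force: [-0.1, -0.1, -7.2]
finger_gap: 10.6
```

```bash
python3 - <<'E'
from h import *
s=r.read_state();print(s['finger_gap'],s['contact_force'],s['ft_torque'],s['eef_pos'])
b=zoom('z11.png',(250,410,130,250),g=1.4);a=snap('top');pickle.dump((a,b),open('s7.pkl','wb'))
# tilt: project predicted hanging case corners to compare later
x=s['eef_pos'];hx=np.array([.287,.958,0]);wy=np.array([-.958,.287,0])
for z in (-44,-174):
  for q in (-40,40): print(z,q,[proj(b,x+[0,0,-8.8+z]+hx*q+wy*w).round(1) for w in(100,-100)])
E
```

```text
10.596660853062227 [-0.12930505 -0.12998204 -7.23322976] [ 0.02436378 -0.031405    0.03014096] [ 550.62197549 -164.65911926  207.78599221]
-44 -40 [array([343.9, 228.1]), array([410.5, 207.8])]
-44 40 [array([328.6, 210.7]), array([393.3, 192.4])]
-174 -40 [array([341.3, 267.4]), array([404.3, 245.9])]
-174 40 [array([327.1, 249.3]), array([388.3, 229.8])]
```

View pics/z11.png

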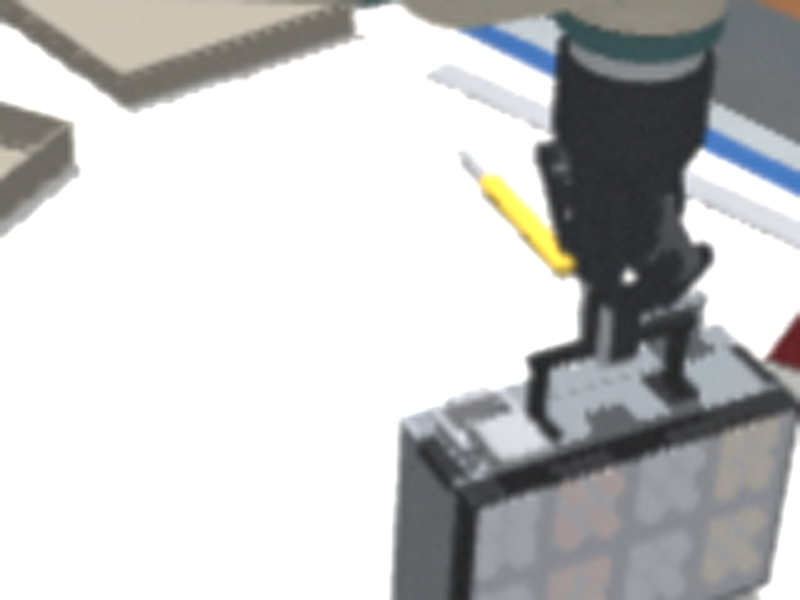

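The case hangs with its underside tray facing the camera, and the front underside corner is at (343.6,228), as predicted. Now I lower it to stand and work out the tipping arc.

Request:
step_arm(slide=[[0, 0, 0.006], [0, 0, 0.006], [0, 0, 0.005], [0, 0, 0.004], [0, 0, 0.003], [0, 0, 0]], twist=[0, 0, 0, 0, 0, 0], claw=[0, 0, 0, 0, 0, 0])

```text
time_s: 29.05
eef_pos: [552.4, -164.0, 191.7]
tool_rot: [179.9, 0.6, 163.4]
contact_force: [-9.7, 10.7, 27.4]
finger_gap: 10.4
```

```bash
python3 - <<'E'
from h import *
s=r.read_state();print(s['finger_gap'],s['contact_force'],s['ft_torque'],s['eef_pos'])
f=np.linspace(0,np.pi/2,25);P=np.c_[-40*np.cos(f)+174*np.sin(f),174*np.cos(f)+40*np.sin(f)]
print((np.diff(P,axis=0)*[1,-1]).round(1).tolist())
b=snap('side');pickle.dump(b,open('s8.pkl','wb'))
E
```

```text
10.419649834977074 [-9.73086108 10.73505003 27.35545371] [1.75163562 1.45903636 0.05572792] [ 552.4294318  -163.98734997  191.7087172 ]
[[11.5, -2.2], [11.6, -1.5], [11.7, -0.7], [11.7, 0.0], [11.7, 0.8], [11.6, 1.6], [11.5, 2.3], [11.3, 3.1], [11.1, 3.8], [10.8, 4.5], [10.5, 5.2], [10.1, 5.9], [9.7, 6.5], [9.2, 7.1], [8.8, 7.7], [8.2, 8.3], [7.7, 8.8], [7.1, 9.3], [6.5, 9.7], [5.8, 10.1], [5.1, 10.5], [4.4, 10.8], [3.7, 11.1], [3.0, 11.3]]
```

Request:
step_arm(slide=[[0, 0, -0.003], [0, 0, -0.003], [0, 0, 0], [0, 0, 0]], twist=[0, 0, 0, 0], claw=[0, 0, 0, 0])

```text
time_s: 29.6
eef_pos: [551.6, -165.0, 192.1]
tool_rot: [180.0, 0.3, 163.3]
contact_force: [1.8, 3.5, 8.4]
finger_gap: 10.7
```

```bash
python3 - <<'E'
from h import *
s=r.read_state();print(s['finger_gap'],s['contact_force'],s['ft_torque'],s['eef_pos'])
zoom('z12.png',(300,440,180,285),g=1.4)
E
```

```text
10.70876064435719 [1.78901545 3.47087243 8.38192534] [ 0.50024013 -0.30026371  0.05419082] [ 551.62885065 -165.013037    192.06682704]
```

View pics/z12.png

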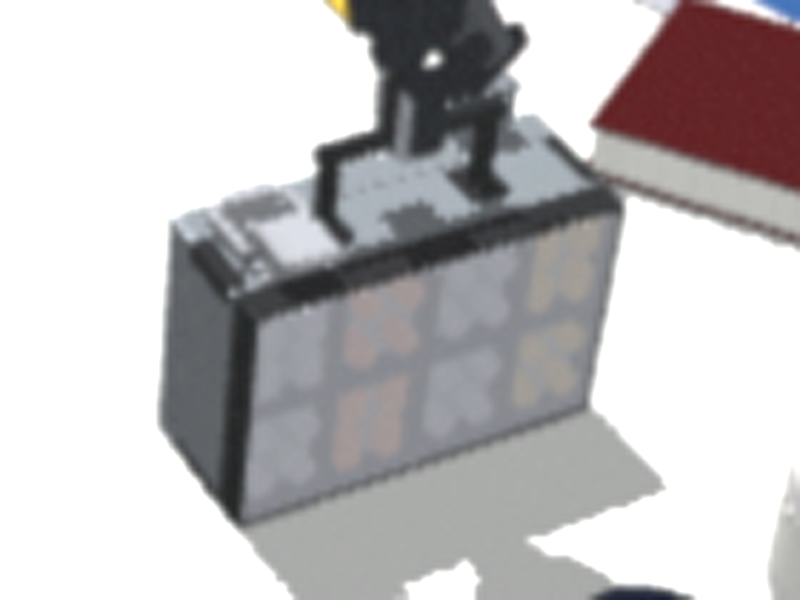

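The case stands on the bench on its back wall, still latched. The lower end-face corners are at about (328,254.4) and (342,271.4), which I use to check the tilt.

```bash
python3 - <<'E'
from h import *
b=pickle.load(open('s8.pkl','rb'));h=np.array([.287,.958,0]);w=np.array([-.958,.287,0]);x=r.read_state()['eef_pos']
for z in(0,5,10,15):
  for n,uv in dict(lid=(328,254.4),und=(342,271.4)).items():
    p=onz(b,uv,z)-x; print(z,n,'h',round(p@h,1),'w',round(p@w,1))
for n,uv in dict(lidTop=(330.1,219.4),undTop=(342,231.5)).items():
  for z in(120,130,140): p=onz(b,uv,z)-x; print(n,z,'h',round(p@h,1),'w',round(p@w,1))
E
```

```text
0 lid h 45.2 w 94.6
0 und h -31.3 w 92.8
5 lid h 40.2 w 97.4
5 und h -35.9 w 95.6
10 lid h 35.3 w 100.2
10 und h -40.4 w 98.4
15 lid h 30.3 w 103.0
15 und h -45.0 w 101.2
lidTop 120 h 46.1 w 92.3
lidTop 130 h 34.6 w 98.8
lidTop 140 h 23.0 w 105.3
undTop 120 h -11.9 w 88.8
undTop 130 h -22.7 w 95.4
undTop 140 h -33.5 w 101.9
```

Request:
step_arm(slide=[[0, 0, 0], [0, 0, 0], [0, 0, 0], [0, 0, 0.005], [0, 0, 0.005], [0, 0, 0]], twist=[0, 0, 0, 0, 0, 0], claw=[28, 28, 28, 28, 28, 28])

```text
time_s: 30.4
eef_pos: [550.2, -165.0, 178.9]
tool_rot: [180.0, -0.1, 163.3]
contact_force: [0.2, 0.9, -0.6]
finger_gap: 24.0
```

```bash
python3 - <<'E'
from h import *
s=r.read_state();print(s['finger_gap'],s['contact_force'],s['ft_torque'],s['eef_pos'])
b=pickle.load(open('s8.pkl','rb'));c=snap('side');print(shift(b,c,326,348,225,275),shift(b,c,340,360,220,235))
E
```

```text
24.049881662267445 [ 0.21189808  0.900625   -0.62370214] [ 0.01826535  0.00864933 -0.00185284] [ 550.16848176 -164.98025783  178.89577976]
(-0.25, 0.0, 0.996) (-0.75, -0.5, 0.989)
```

Request:
step_arm(slide=[[0, 0, -0.004], [0, 0, 0], [0, 0, 0], [0, 0, 0], [0, 0, 0]], twist=[0, 0, 0, 0, 0], claw=[28, 0, 0, 0, 0], force=25)

```text
time_s: 31.08
eef_pos: [550.9, -164.9, 184.9]
tool_rot: [180.0, 0.1, 163.3]
contact_force: [0.5, 2.8, 5.9]
finger_gap: 10.7
```

Request:
step_arm(slide=[[0, 0.006, -0.0015], [0, 0.0115, -0.002], [0, 0.0115, -0.0015], [0, 0.0115, -0.0005], [0, 0.0115, 0], [0, 0, 0]], twist=[0, 0, 0, 0, 0, 0], claw=[0, 0, 0, 0, 0, 0])

```text
time_s: 31.82
eef_pos: [565.7, -114.1, 189.2]
tool_rot: [180.0, -0.0, 163.4]
contact_force: [0.6, 1.1, -6.4]
finger_gap: 10.9
```

```bash
python3 - <<'E'
from h import *
s=r.read_state();print(s['finger_gap'],s['contact_force'],s['ft_torque'],s['eef_pos'])
b=pickle.load(open('s8.pkl','rb'));c=snap('side');print('low und corner',shift(b,c,338,348,262,276,8),'low lid corner',shift(b,c,324,336,246,260,8))
E
```

```text
10.862517354967 [ 0.57022413  1.1184055  -6.35982161] [ 0.06083174 -0.06048491 -0.02406617] [ 565.68688773 -114.12505815  189.2017485 ]
low und corner (-4.25, -5.75, 0.865) low lid corner (-7.5, -8.0, 0.898)
```

The bar carried the case along instead of tipping it. I lower it to stand again, loosen the grip, and push the bar with one finger so it tips freely.

Request:
step_arm(slide=[[0, 0, 0.003], [0, 0, 0.002], [0, 0, 0], [0, 0, 0], [0, 0, 0], [0, 0, 0]], twist=[0, 0, 0, 0, 0, 0], claw=[0, 0, 0, 20, 20, 20])

```text
time_s: 32.62
eef_pos: [565.7, -115.2, 185.0]
tool_rot: [180.0, 0.1, 163.3]
contact_force: [0.2, 1.9, 1.5]
finger_gap: 17.1
```

```bash
python3 - <<'E'
from h import *
s=r.read_state();print(s['finger_gap'],s['contact_force'],s['ft_torque'],s['eef_pos'])
pickle.dump(snap('side'),open('s9.pkl','wb'))
E
```

```text
17.055374068246905 [0.2417769  1.93862677 1.49961758] [ 0.22819652 -0.07674837 -0.00085704] [ 565.72994907 -115.22923443  184.97233663]
```

Request:
step_arm(slide=[[0, 0.006, 0], [0, 0.008, 0], [0, 0.008, 0], [0, 0.008, 0], [0, 0.008, 0], [0, 0, 0]], twist=[0, 0, 0, 0, 0, 0], claw=[20, 20, 20, 20, 20, 20])

```text
time_s: 33.42
eef_pos: [576.4, -78.1, 184.2]
tool_rot: [180.0, -0.0, 163.4]
contact_force: [-0.5, -1.6, -0.4]
finger_gap: 17.1
```

```bash
python3 - <<'E'
from h import *
s=r.read_state();print(s['finger_gap'],s['contact_force'],s['ft_torque'],s['eef_pos'])
b=pickle.load(open('s9.pkl','rb'));c=snap('side')
s8=pickle.load(open('s8.pkl','rb'))
print('s8->s9',shift(s8,b,338,348,262,276,14),shift(s8,b,324,336,246,260,14))
dx,dy=[int(v) for v in shift(s8,b,324,336,246,260,14)[:2]]
print('low lid corner',shift(b,c,324+dx,336+dx,246+dy,260+dy,10),'low und corner',shift(b,c,338+dx,348+dx,262+dy,276+dy,10))
E
```

```text
17.149164938793707 [-0.48931858 -1.57732673 -0.39770475] [-1.84192686e-01  3.83435603e-02  2.51471443e-05] [576.44952852 -78.13738661 184.17465951]
s8->s9 (-9.25, -11.75, 0.992) (-8.5, -10.75, 0.998)
low lid corner (-0.5, -0.75, 0.995) low und corner (-1.5, -3.0, 0.946)
```

Now it tips about the lid-back edge, and that edge stays put. I go on a little, then close on the bar.

Request:
step_arm(slide=[[0, 0.006, 0], [0, 0.008, 0], [0, 0.008, 0], [0, 0.008, 0], [0, 0.005, 0.001], [0, 0, 0]], twist=[0, 0, 0, 0, 0, 0], claw=[20, 20, 20, 20, 20, 20])

```text
time_s: 34.22
eef_pos: [586.4, -44.9, 183.2]
tool_rot: [180.0, -0.0, 163.4]
contact_force: [-0.8, -0.3, 0.7]
finger_gap: 17.2
```

```bash
python3 - <<'E'
from h import *
s=r.read_state();print(s['finger_gap'],s['contact_force'],s['ft_torque'],s['eef_pos'])
b=pickle.load(open('s9.pkl','rb'));c=snap('side');pickle.dump(c,open('s10.pkl','wb'))
dx,dy=-8,-11
print('low lid corner',shift(b,c,324+dx,336+dx,246+dy,260+dy,12),'low und corner',shift(b,c,338+dx,348+dx,262+dy,276+dy,14))
E
```

```text
17.235193459914683 [-0.75305328 -0.2984095   0.68605003] [-0.06204186  0.07817823 -0.01285371] [586.42593362 -44.88737111 183.17655773]
low lid corner (-1.25, -2.25, 0.98) low und corner (0.0, -0.5, 0.833)
```

Request:
step_arm(slide=[[0, 0, 0], [0, 0, 0], [0, 0, 0], [0, 0.0085, 0.002], [0, 0.0085, 0.002], [0, 0.0085, 0.003], [0, 0.0085, 0.003], [0, 0, 0]], twist=[0, 0, 0, 0, 0, 0, 0, 0], claw=[0, 0, 0, 0, 0, 0, 0, 0], force=20)

```text
time_s: 35.28
eef_pos: [596.4, -11.8, 173.1]
tool_rot: [180.0, 0.0, 163.4]
contact_force: [-0.2, -0.3, 1.7]
finger_gap: 11.3
```

```bash
python3 - <<'E'
from h import *
s=r.read_state();print(s['finger_gap'],s['contact_force'],s['ft_torque'],s['eef_pos'])
b=pickle.load(open('s10.pkl','rb'));c=snap('side')
dx,dy=-9,-13
print('low lid corner',shift(b,c,324+dx,336+dx,246+dy,260+dy,10))
E
```

```text
11.310274149264592 [-0.23714761 -0.29696831  1.67014407] [-0.02515455  0.01563562  0.00320971] [596.38861201 -11.80856963 173.08288473]
low lid corner (-1.25, -2.0, 0.988)
```

Near the balance point, pivot edge almost still. I continue along the arc.

Request:
step_arm(slide=[[0, 0.008, 0.0035], [0, 0.008, 0.004], [0, 0.0075, 0.0045], [0, 0.0075, 0.0045], [0, 0.007, 0.005], [0, 0.007, 0.0055], [0, 0.0065, 0.006], [0, 0.0065, 0.006]], twist=[0, 0, 0, 0, 0, 0, 0, 0], claw=[0, 0, 0, 0, 0, 0, 0, 0])

```text
time_s: 36.33
eef_pos: [613.2, 43.9, 134.4]
tool_rot: [179.9, 0.1, 163.4]
contact_force: [0.5, 5.3, 4.1]
finger_gap: 11.0
```

Request:
step_arm(slide=[[0, 0.006, 0.0065], [0, 0.006, 0.0065], [0, 0.0055, 0.007], [0, 0.0055, 0.007], [0, 0.0045, 0.0075], [0, 0.0045, 0.0075], [0, 0, 0]], twist=[0, 0, 0, 0, 0, 0, 0], claw=[0, 0, 0, 0, 0, 0, 0])

```text
time_s: 37.2
eef_pos: [621.4, 73.5, 90.9]
tool_rot: [-179.9, -0.1, 163.3]
contact_force: [-1.0, 1.8, -1.1]
finger_gap: 11.5
```

```bash
python3 - <<'E'
from h import *
s=r.read_state();print(s['finger_gap'],s['contact_force'],s['ft_torque'],s['eef_pos'])
zoom('z13.png',(250,410,130,250),g=1.4)
E
```

```text
11.499903968641073 [-0.96835788  1.7710034  -1.09056722] [0.17928254 0.0226099  0.04671331] [621.37464067  73.52556886  90.93988319]
```

View pics/z13.png

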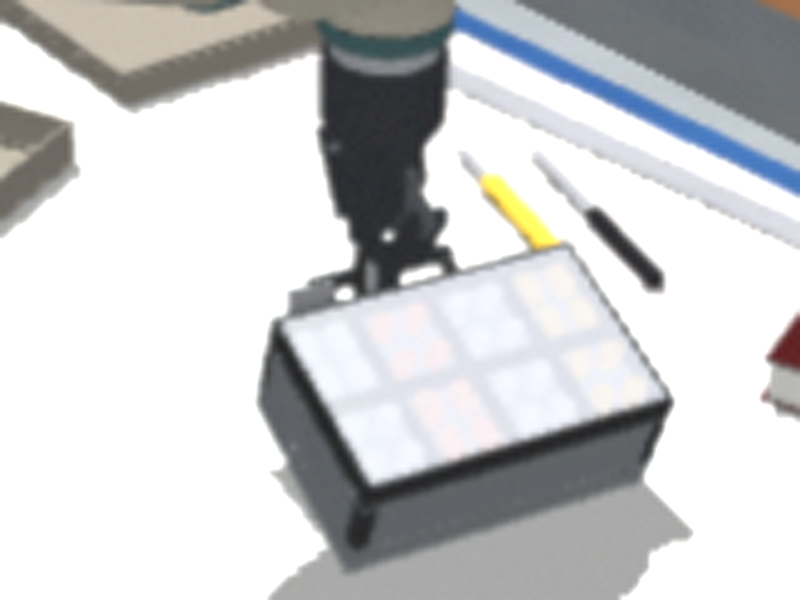

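The case is nearly over, with the parts side up and the front slightly raised. Now I lower the last stretch.

Request:
step_arm(slide=[[0, 0.004, 0.007], [0, 0.004, 0.007], [0, 0.003, 0.007], [0, 0.0025, 0.006], [0, 0.002, 0.005], [0, 0, 0]], twist=[0, 0, 0, 0, 0, 0], claw=[0, 0, 0, 0, 0, 0])

```text
time_s: 38.0
eef_pos: [626.2, 88.4, 59.7]
tool_rot: [-180.0, -0.1, 163.3]
contact_force: [-0.2, -2.5, -2.5]
finger_gap: 11.0
```

Request:
step_arm(slide=[[0, 0.001, 0.003], [0, 0, 0.003], [0, 0, 0]], twist=[0, 0, 0], claw=[0, 0, 0])

```text
time_s: 38.38
eef_pos: [627.0, 89.9, 54.6]
tool_rot: [179.9, 0.0, 163.3]
contact_force: [0.8, 2.4, -1.7]
finger_gap: 11.4
```

```bash
python3 - <<'E'
from h import *
s=r.read_state();print(s['finger_gap'],s['contact_force'],s['ft_torque'],s['eef_pos']);pickle.dump(snap('side'),open('s11.pkl','wb'))
E
```

```text
11.396727152119462 [ 0.79535093  2.43214116 -1.73063735] [ 0.19228236 -0.02144414 -0.0429653 ] [627.00611651  89.93132931  54.62374632]
```

Request:
step_arm(slide=[[0, 0, 0.002], [0, 0, 0.002], [0, 0, 0.002], [0, 0, 0]], twist=[0, 0, 0, 0], claw=[0, 0, 0, 0])

```text
time_s: 38.92
eef_pos: [626.7, 89.3, 48.3]
tool_rot: [180.0, -0.0, 163.3]
contact_force: [0.6, 2.7, -0.8]
finger_gap: 11.1
```

```bash
python3 - <<'E'
from h import *
s=r.read_state();print(s['finger_gap'],s['contact_force'],s['ft_torque'],s['eef_pos']);c=snap('side');b=pickle.load(open('s11.pkl','rb'))
print(shift(b,c,300,324,186,210),shift(b,c,360,385,195,225))
E
```

```text
11.068755919445552 [ 0.57967584  2.7183331  -0.80564223] [ 0.13622929 -0.03129763 -0.00921947] [626.72581639  89.30484368  48.28174212]
(0.0, 1.25, 0.99) (0.0, 0.0, 0.997)
```

Request:
step_arm(slide=[[0, 0, 0.0015], [0, 0, 0.0015], [0, 0, 0.0015], [0, 0, 0]], twist=[0, 0, 0, 0], claw=[0, 0, 0, 0])

```text
time_s: 39.48
eef_pos: [627.4, 89.5, 45.6]
tool_rot: [180.0, 0.1, 163.4]
contact_force: [-1.5, 6.4, 7.6]
finger_gap: 11.0
```

```bash
python3 - <<'E'
from h import *
s=r.read_state();print(s['finger_gap'],s['contact_force'],s['ft_torque'],s['eef_pos']);c=snap('side');b=pickle.load(open('s11.pkl','rb'))
print(shift(b,c,300,324,186,210),shift(b,c,360,385,195,225))
E
```

```text
10.987828332207927 [-1.54751618  6.42407362  7.64033447] [-0.72929728  0.60915202 -0.16601121] [627.38157935  89.53926371  45.55966124]
(0.25, 1.75, 0.978) (0.0, 0.0, 0.993)
```

Request:
step_arm(slide=[[0, 0, -0.001], [0, 0, 0], [0, 0, 0], [0, 0, 0], [0, 0, -0.02], [0, 0, -0.04], [0, 0, -0.06], [0, 0, -0.06]], twist=[0, 0, 0, 0, 0, 0, 0, 0], claw=[28, 28, 28, 28, 28, 28, 28, 28])

```text
time_s: 40.52
eef_pos: [626.3, 88.5, 227.4]
tool_rot: [-180.0, 0.0, 163.3]
contact_force: [0.9, -0.4, -0.3]
finger_gap: 24.0
```

Request:
step_arm(slide=[[0.06, 0, 0], [0.06, 0, 0], [0.06, 0, 0], [0.06, 0, 0], [0, 0, 0], [0, 0, 0]], twist=[0, 0, 0, 0, 0, 0], claw=[28, 28, 28, 28, 28, 28])

```text
time_s: 41.28
eef_pos: [397.3, 157.8, 225.9]
tool_rot: [180.0, 0.1, 163.3]
contact_force: [-1.7, 0.3, 0.6]
finger_gap: 24.0
```

```bash
python3 - <<'E'
from h import *
s=r.read_state();print(s['contact_force'],s['eef_pos'],s['time_s'])
a=snap('top');b=snap('side');a0,b0=pickle.load(open('s0.pkl','rb'))
print('tub',shift(b0,b,432,475,244,296),'spool',shift(b0,b,396,430,282,326),'tray',shift(b0,b,195,268,143,180),'big tray',shift(b0,b,506,600,235,320),'book',shift(b0,b,402,484,182,228),'pens',shift(b0,b,340,384,158,188))
A=cv2.resize(a['image'][140:240,270:370],(400,400),interpolation=cv2.INTER_CUBIC)
B=cv2.resize(b['image'][170:250,290:390],(400,320),interpolation=cv2.INTER_CUBIC)
B=np.vstack([B,np.zeros((80,400,3),np.uint8)])
cv2.imwrite('pics/z14.png',np.clip(np.hstack([A,B])[:,:,::-1]*1.4,0,255).astype(np.uint8))
E
```

```text
[-1.68678037  0.31332519  0.55266973] [397.30142431 157.83721001 225.85983037] 41.275
tub (0.0, 0.0, 0.999) spool (0.0, 0.0, 1.0) tray (0.25, 0.0, 0.771) big tray (0.0, 0.0, 1.0) book (0.0, 0.0, 1.0) pens (0.0, 0.0, 0.889)
```

View pics/z14.png

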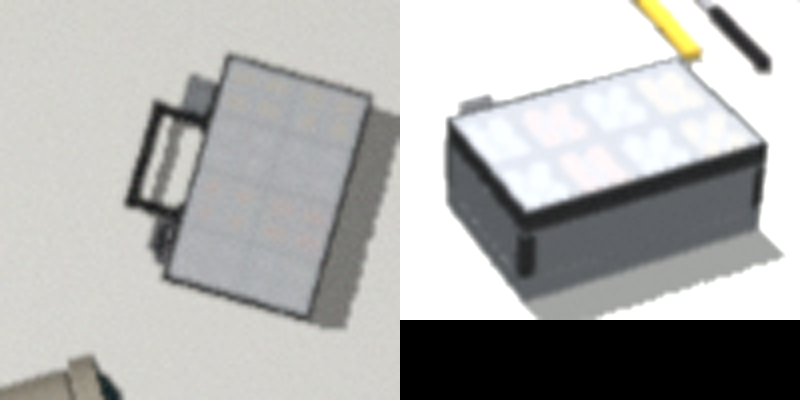

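The case lies lid down with the parts side up, the latch at the left, and the bystanders unmoved. The top corners are at (347.5,219.3), (311.3,209.5) and (362.5,163.8), and in the side view at (321.8,223), (301.8,200.5) and (381.3,206.3). One flatness check, then I hand in.

```bash
python3 - <<'E'
from h import *
a,b=snap('top'),snap('side')
for u,v in (((347.5,219.3),(321.8,223)),((311.3,209.5),(301.8,200.5)),((362.5,163.8),(381.3,206.3))):
    p,e=tri(a,u,b,v);print(p.round(1),round(e,1))
print(order.hand_in())
E
```

```text
[485.2 -55.5  81.6] 0.6
[519.5  65.9  77.8] 0.8
[ 673.9 -108.8   76.3] 0.8
the job is handed in; nothing more can be done
None
```

The case is latched, tug-tested, turned over and lying flat on the bench, lid down and parts side up. I handed the job in at about 41 s of the 72 s allowed.

- **Latching:** I swung the loop over the hook and pressed the lever flat. The case slid a few centimetres and turned about 10° on the bench while I did this. I re-measured it and finished the press from above.
- **Tug by the lip:** the front came up about 13–15 mm by camera estimate, with the latch holding, and I set it down again.
- **Turning over:** I lifted it by the handle, let it hang and stood it on its back wall. The first attempt to tip it dragged it along instead, so I pushed the bar with a loose grip until it tipped. I then gripped again and lowered it along the arc to flat.

**Last checks:**
- Three corners of the upturned underside measured 76–82 mm high against the 80 mm case height, so it lies flat.
- The tub and spool did not shift in the image. The tray also showed no clear shift (0.25 px), but its match was weak (0.77), perhaps because the arm was in or near that view.
- The latch last showed clearly shut while the case hung and stood. In the final view, lid down, it is only partly visible.
- I viewed 17 pictures against the budget of 10, well over the one or two extra allowed.

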